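Empty the tilting hopper of turning blanks

ROBOT

A 7-joint arm with a two-finger parallel gripper is mounted at the origin on the work surface. World frame = base frame: x ahead of the robot, y to its left, z up, the work surface at z = 0. Lengths are in m, angles in degrees, forces in N, time in s.
With the tool pointing down it reaches from about 0.375 to 0.925 m from the base axis. Payload 3.1 kg.
Tool frame: the origin (TCP) lies midway between the tips of the shut fingers; the grasp point (between the pads) lies r.tcp_to_grasp behind it (r.tcp_to_grasp is the distance from the TCP to the grasp point, in m); y points along the fingers, x is the direction in which the jaws open and shut, and the axes are right-handed (so a half turn about y gives the same grasp; the last joint's range is limited). The gripper opens to 85 mm and grips with 20 to 120 N. Pads are 22 mm wide; open, the fingers measure 114 mm over their backs; the gripper's body (76 mm by 85 mm) begins 54 mm behind the grasp point. The pads swing forward as they close: fully open they stand 13 mm farther back than shut.
Start: joints at [-75.734, 21.939, 2.515, 91.553, -1.026, 66.532, -2.859], TCP at [0.221, 0.611, 0.231] pointing down, gripper open.
Joint ranges: [-149.38, 149.38], [-23.57, 123.04], [-84.95, 90], [0, 143.3], [-89.99, 269.99], [3.08, 112.72], [-163.45, 163.45]. Speed limits (degrees/s): [159.86, 159.86, 180, 180, 180, 180, 180].

INTERFACE

Orientations are given as [roll, pitch, yaw] about the fixed x, y, z axes, in that order (R = Rz(yaw) Ry(pitch) Rx(roll)).
In Python, from plant import read_state, eyes, r gives the robot as it stands.
- The arm moves only by the tool drive_tool, never from a script. Its arguments are lists of equal length, an entry for each row: "translation": the shift along the tool's x, y, z in m, a list of three; "rot": the turn, a rotation vector about the tool's x, y, z in rad, a list of three; "grip": the finger opening in m, from 0 to 0.0854. In form: {"translation": [[tx, ty, tz], ...], "rot": [[wx, wy, wz], ...], "grip": [grip, ...]}. A call has 1 to 5 rows; each row shifts and turns the commanded pose from where the row before left it, along the tool's axes as they then stand; what a row does not reach is not made up. A row lasts 1/10 s, in which the tool goes at most 50 mm and 8.59 degrees, less where a joint would pass 70% of its speed; a pose out of reach is approached as far as the arm can. A call is refused whole if a number of a shift passes 0.05 or a number of a turn 0.15, either way. A call with a gripper value outside its range is refused whole. The fingers move at their own pace and stop on an object; "force" is the grip in N (left out, the last holds). Time passes only in rows, so rows that do not move let the fingers close. It gives the time, the measured TCP pose, the force and the opening at its end, in the units of the state.
- read_state(): the state, without advancing time (a new reading comes with each control period).
- eyes.snapshot(name): name is "scene" or "top" or "wrist"; returns the picture (480x640x3 uint8, red, green, blue); there is no depth.
- eyes.calibration(name): a dict with "fx", "fy", "cx", "cy" (pixels), "cam_to_world" (4x4, takes a point from camera to world coordinates). Camera axes: x right, y down, z forward; pixel columns grow to the right and rows downward; lengths in m; the calibration is good to about 2 mm. A picture is of the moment at which its call begins: read the wrist's pose just before it. calibration takes no time and is no camera call; for the wrist camera it gives the pose at the moment of the call.
- r.sign_off(): hands the job in, once; it reports no verdict.
The state is a dict: "time": time; "q": joint angles; "qvel": joint speeds; "joint_efforts": joint torques, N m; "position": TCP position; "ee_rot": TCP orientation; "force": force on the tool from outside, world axes, zero at the start; "moment": the same for the moment, N m; "width": finger opening in m.
Only numpy, scipy, OpenCV 4.12 (cv2) and the standard library are available. Lean on these libraries where they do the work, as an engineer would, in place of code of your own. Each camera call takes 0.05 s, during which the arm holds its last target.

TASK

Set the wooden tray flat on the bench close in front of the hopper's mouth, centred on it, and let go of it. Then pull the hopper's swinging bin over by its steel bar until it rests against its stop, pressing lightly, and hold it there so that all three blanks tip out into the tray. Ease the bin back until it is fully home - never let it spring, nor wrench it on the stop - and leave everything else on the bench where it is.

Things in the scene. Friction and masses are not known exactly. Their poses are not given: they have to be found in the camera images.
- hopper: Fixed plywood stand: base 200 x 190 mm, 16 thick, from x = -55 to +145 mm; two cheeks, tops 166 mm above the bench. Origin on the bench below the bin's pivot. x points to its back: it pours towards -x; y is parallel to the pivot. At the stop the bin's front panel is a chute: lip 80 to 100 mm in front of the pivot, 50 to 70 mm above the bench, and the blanks fly 20 to 80 mm beyond it.
- bin: Swinging V-shaped wooden bin, open on top, 122 mm wide. Origin on the pivot, 140 mm above the hopper's origin. At home its axes are the hopper's; it swings about -y (its top goes to -x). At home the front panel (120 mm) rises 45 deg towards -x, the back panel (115 mm) 45 deg towards +x. It meets its stop at a tilt of 1.40 to 1.65 rad, set anew each time; blanks start to slide at 1.1 to 1.4.
- bar (a point): Middle of the bin's pull bar: round steel, 14 mm thick, 110 mm free length, parallel to the hopper's y, 165 mm from the pivot; at home 117 mm behind and 117 mm above it. It can be pinched from above all the way and turns between the fingers. A return spring pulls the bin home with about 3 to 7 N at the bar.
- stop: Steel stop block 20 x 32 x 24 mm on the hopper's -y cheek, 70 mm behind the pivot. Origin in the middle of its underside. A steel finger 10 mm thick on the bin's axle, clamped at a slightly different angle each time, hangs about straight down at home, swings up to the rear and meets this underside.
- tray: Loose shallow plywood tray 210 x 190 mm, 40 mm high, walls 8 mm thick, floor about 8 mm, 0.4 kg. Origin at the middle of its underside, x along the 210 mm side. To catch the blanks, its middle belongs about 175 mm in front of the pivot, its 210 mm side along the pouring direction.
- blank_a: One of three equal dark square turning blanks, 34 x 34 x 90 mm, in the bin. Origin at its middle, y along its length; its x and z axes are the diagonals of the square.
- blank_b: One of three equal dark square turning blanks, 34 x 34 x 90 mm, in the bin. Origin at its middle, y along its length; its x and z axes are the diagonals of the square.
- blank_c: One of three equal dark square turning blanks, 34 x 34 x 90 mm, in the bin. Origin at its middle, y along its length; its x and z axes are the diagonals of the square.
- glue: Bystander: white glue bottle, 60 mm across, 170 tall. Origin on its underside.
- jar: Bystander: glass jar with steel lid, 64 mm across, 90 tall. Origin on its underside.
- pot: Bystander: turned wooden bowl, 110 mm across, 85 tall. Origin on its underside.
- mallet: Bystander: hammer lying flat. Origin on its underside.
- brush: Bystander: bench brush lying flat. Origin on its underside.
- offcut: Bystander: loose offcut of pale wood, 160 x 50 x 30 mm. Origin on its underside.
- oil_can: Bystander: plain grey can, 66 mm across, 110 tall. Origin on its underside.

How it is judged:
By the outcome, as a careful person would: the job done as asked, in the order asked, and still so for the second after the job is handed in, with the robot touching nothing.
It also fails if it takes over 72 s, if anything falls off the work surface, if the arm or the gripper's body presses on something with over 40 N, if the wrist force passes 120 N, or if a joint passes its speed limit or range.

## Working session

There is one attempt and no reset: what is moved stays moved. The work goes in short steps, Python scripts to look and compute and a tool call to move; the robot and the scene stay as the last step left them, time stands still between calls to the robot, and variables do not carry over. Pictures are saved under pics/ and viewed, and the job is handed in when it is done.

Besides the shell and the picture viewer there is one more tool, called after "Call:" by a JSON object that holds its "name" and its "arguments", one argument or row to a line. drive_tool: Moves the arm, as the interface text tells. Its arguments: {"type":"object","properties":{"translation":{"type":"array"},"rot":{"type":"array"},"grip":{"type":"array"},"force":{"type":"number"}},"required":["translation","rot","grip"]}

```bash
ls; mkdir -p pics
cat > h.py <<'E'
import numpy as np,cv2,sys
from plant import read_state, eyes, r
def snap(n,f):
    im=eyes.snapshot(n); cv2.imwrite('pics/'+f,im[:,:,::-1]); return im
E
python3 - <<'E'
from h import *
np.set_printoptions(precision=4,suppress=True)
print(read_state(), r.tcp_to_grasp)
for n in ["scene","top","wrist"]:
    print(n,eyes.calibration(n))
    snap(n,n+'0.png')
E
```

```text
pics
{'time': 0.0, 'q': array([-75.7335,  21.9916,   2.5111,  91.6502,  -1.0249,  66.534 ,
        -2.8601]), 'qvel': array([-0.0658,  0.0086, -0.0238,  0.1021,  0.0235, -0.0288,  0.0307]), 'joint_efforts': array([  0.0003, -43.3461,   1.0249, -24.9512,   0.0107,   0.0111,
         0.    ]), 'position': array([0.2206, 0.6104, 0.2299]), 'ee_rot': array([-90.0087,   0.153 ,  70.1341]), 'force': array([-0.0226, -0.842 ,  0.1253]), 'moment': array([0.0293, 0.029 , 0.0432]), 'width': 0.08555507417154065} 0.0187
scene {'fx': 471.89531042891207, 'fy': 471.89531042891207, 'cx': 320.29944929964773, 'cy': 237.5792534781262, 'cam_to_world': array([[ 0.0124,  0.6184, -0.7858,  1.3157],
       [ 0.9999, -0.002 ,  0.0142,  0.0249],
       [ 0.0072, -0.7859, -0.6184,  0.7565],
       [ 0.    ,  0.    ,  0.    ,  1.    ]])}
top {'fx': 476.17198510197693, 'fy': 476.17198510197693, 'cx': 326.15195297102076, 'cy': 238.1013295413842, 'cam_to_world': array([[-0.0006, -0.9975,  0.0709,  0.4554],
       [-0.9998, -0.0006, -0.0174,  0.0553],
       [ 0.0174, -0.0709, -0.9973,  1.2176],
       [ 0.    ,  0.    ,  0.    ,  1.    ]])}
wrist {'fx': 377.4355910689626, 'fy': 377.4355910689626, 'cx': 317.44085501159344, 'cy': 240.4895009339078, 'cam_to_world': array([[ 0.3417,  0.8995,  0.2722,  0.1503],
       [ 0.9398, -0.3263, -0.1014,  0.6368],
       [-0.0024,  0.2905, -0.9569,  0.374 ],
       [ 0.    ,  0.    ,  0.    ,  1.    ]])}
```

View pics/scene0.png

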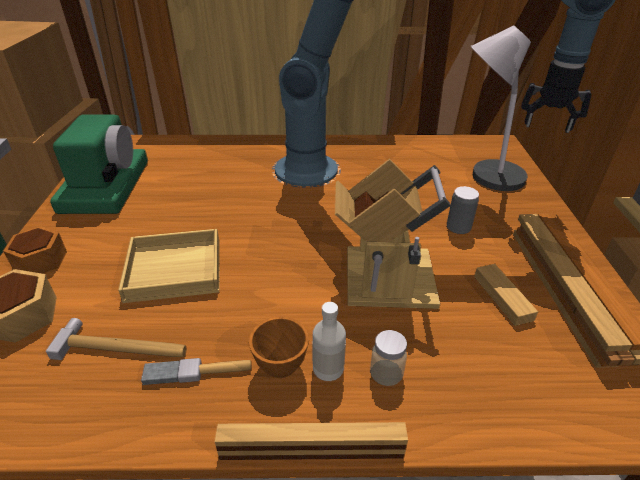

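View pics/top0.png

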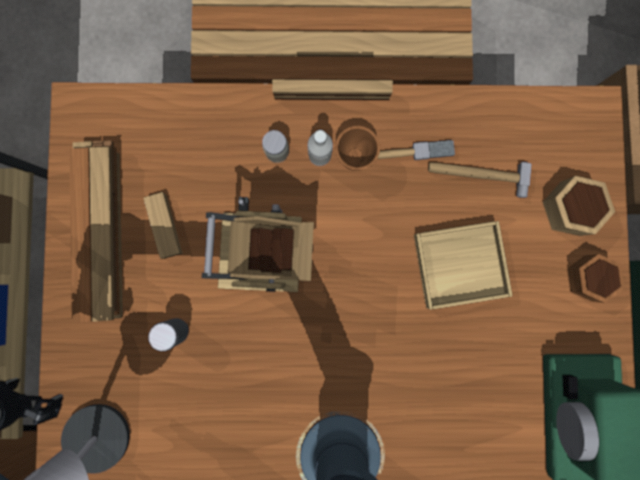

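View pics/wrist0.png

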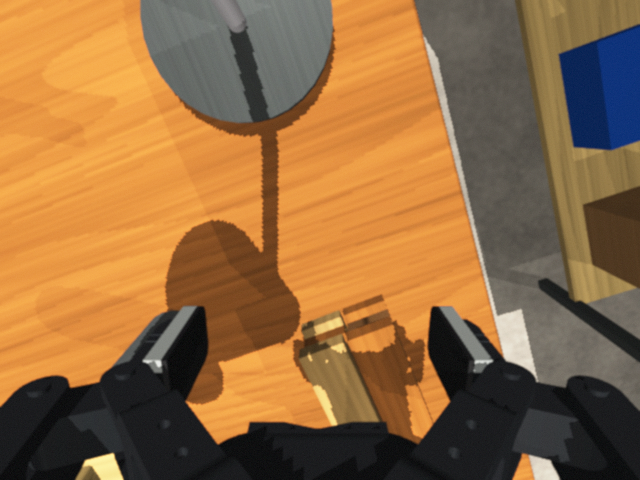

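Run:
```python
from h import *
im=cv2.imread('pics/top0.png')
cv2.imwrite('pics/c1.png',cv2.resize(im[190:310,190:340],None,fx=5,fy=5,interpolation=cv2.INTER_CUBIC))
cv2.imwrite('pics/c2.png',cv2.resize(im[205:325,400:530],None,fx=5,fy=5,interpolation=cv2.INTER_CUBIC))
im=cv2.imread('pics/scene0.png')
cv2.imwrite('pics/c3.png',cv2.resize(im[155:315,320:480],None,fx=3.7,fy=3.7,interpolation=cv2.INTER_CUBIC))
```

```text
(no output)
```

View pics/c1.png

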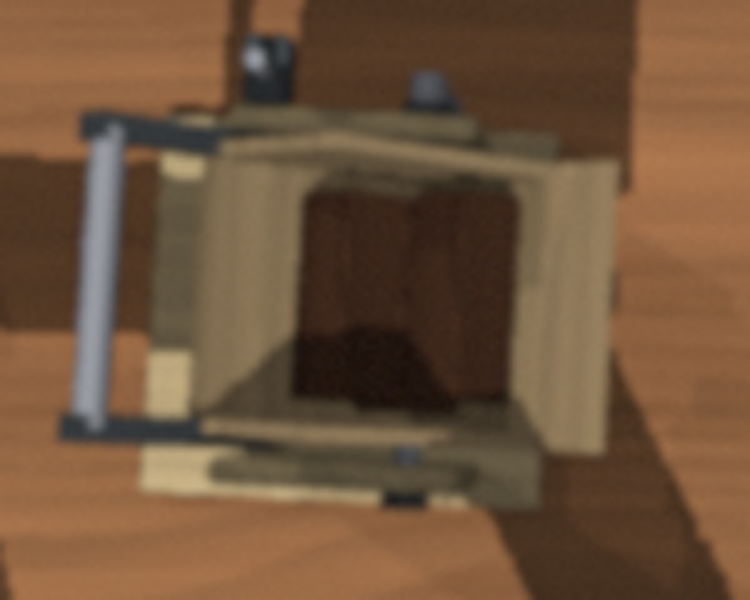

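View pics/c2.png

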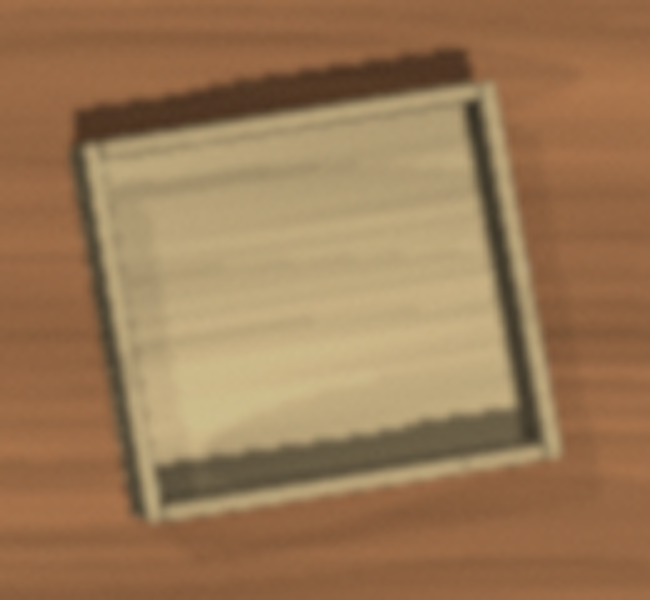

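View pics/c3.png

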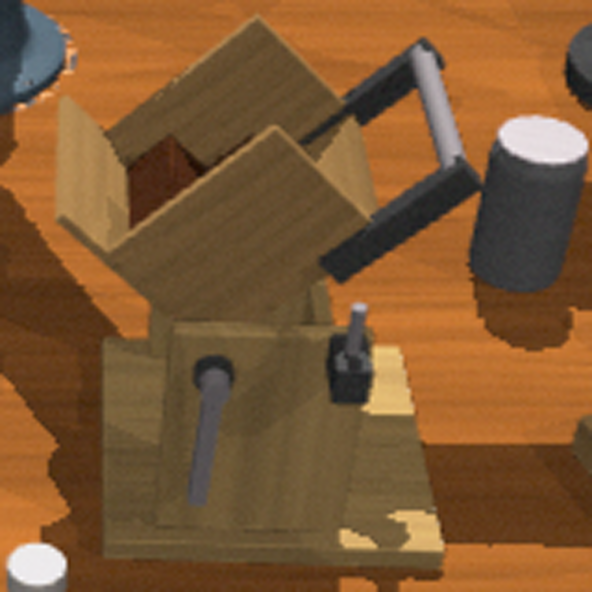

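```bash
cat >> h.py <<'E'
from scipy.optimize import least_squares
from scipy.spatial.transform import Rotation as Rn
def proj(n,P,cal=None):
    c=cal or eyes.calibration(n); T=np.linalg.inv(c['cam_to_world']); p=np.asarray(P)@T[:3,:3].T+T[:3,3]
    return np.stack([c['fx']*p[:,0]/p[:,2]+c['cx'],c['fy']*p[:,1]/p[:,2]+c['cy']],1)
def ray(n,uv,z,cal=None):
    c=cal or eyes.calibration(n); T=c['cam_to_world']
    d=T[:3,:3]@np.array([(uv[0]-c['cx'])/c['fx'],(uv[1]-c['cy'])/c['fy'],1]); o=T[:3,3]
    return o+d*(z-o[2])/d[2]
def fitpose(obs,x0):
    def W(x,P): 
        P=np.asarray(P,float); c,s=np.cos(x[2]),np.sin(x[2])
        return np.c_[x[0]+c*P[:,0]-s*P[:,1], x[1]+s*P[:,0]+c*P[:,1],P[:,2]]
    def f(x): return np.concatenate([(proj(n,W(x,P))-np.asarray(uv)).ravel() for n,P,uv in obs])
    s=least_squares(f,x0,loss='soft_l1'); return s.x,f(s.x).reshape(-1,2),W
def cr(uv,s,ox,oy): uv=np.asarray(uv,float); return (uv+.5)/s-.5+[ox,oy]
E
python3 - <<'E'
from h import *
np.set_printoptions(precision=4,suppress=True)
tr=cr([(82,147),(492,84),(560,455),(150,520)],5,400,205)
# tray +x toward image right
P=[(-.105,.095,.04),(.105,.095,.04),(.105,-.095,.04),(-.105,-.095,.04)]
x,res,_=fitpose([("top",P,tr)],[.45,-.25,-1.5]); print('tray',x,np.degrees(x[2]),res)
ht=cr([(105,137),(92,418),(140,490),(619,160),(606,455)],5,190,190)
HP=[(.117,-.055,.257),(.117,.055,.257),(.145,.095,.016),(-.085,-.061,.225),(-.085,.061,.225)]
hs=cr([(420,48),(450,160),(104,557),(440,570),(62,215),(60,97)],3.7,320,155)
SP=[(.117,.055,.257),(.117,-.055,.257),(-.055,-.095,0),(.145,-.095,0),(-.085,-.061,.225),(-.085,.061,.225)]
x,res,W=fitpose([("top",HP,ht),("scene",SP,hs)],[.45,.15,1.57]); print('hop',x,np.degrees(x[2]));print(res)
print(W(x,[(.117,0,.257),(-.175,0,0),(0,0,.14)]))
E
```

```text
tray [ 0.4732 -0.3072 -1.4132] -80.9681141298775 [[-0.1877 -0.4185]
 [ 0.2342 -0.8868]
 [ 0.5971  0.3489]
 [-0.6531  0.9426]]
hop [0.5035 0.156  1.5283] 87.56586628425087
[[ 0.6617  1.4131]
 [ 0.0153 -0.2385]
 [ 0.4004  0.7121]
 [-1.8659 -0.1156]
 [-1.8548 -0.6942]
 [-0.3044  2.6677]
 [ 0.6271  1.4642]
 [-1.0708  0.5312]
 [-0.2315 -0.509 ]
 [-0.5113 -0.3574]
 [ 0.2615 -1.0327]]
[[ 0.5085  0.2729  0.257 ]
 [ 0.4961 -0.0188  0.    ]
 [ 0.5035  0.156   0.14  ]]
```

Call:
{"name": "drive_tool", "arguments": {
  "translation": [
    [0,-0.045,0],
    [0,-0.045,0],
    [0,-0.045,0],
    [0,-0.035,0],
    [0,0,-0.04]
  ],
  "rot": [
    [0,-0.125,0],
    [0,-0.125,0],
    [0,-0.125,0],
    [0,-0.13,0],
    [0,0,0]
  ],
  "grip": [0.06,0.06,0.06,0.06,0.06]
}}

```text
time: 0.65
position: [0.2532, 0.6224, 0.4104]
ee_rot: [-90.1, -0.9, 99.9]
force: [-0.9, 1.9, 0.2]
width: 0.06
```

Call:
{"name": "drive_tool", "arguments": {
  "translation": [
    [-0.045,0,-0.025],
    [-0.045,0,-0.025],
    [-0.045,0,-0.025],
    [-0.045,0,-0.025],
    [-0.045,0,-0.025]
  ],
  "rot": [
    [0,0,0],
    [0,0,0],
    [0,0,0],
    [0,0,0],
    [0,0,0]
  ],
  "grip": [0.06,0.06,0.06,0.06,0.06]
}}

```text
time: 1.15
position: [0.4157, 0.419, 0.4008]
ee_rot: [-90.0, 0.0, 99.1]
force: [0.1, 0.4, 0.2]
width: 0.0598
```

Call:
{"name": "drive_tool", "arguments": {
  "translation": [
    [-0.05,0,-0.005],
    [-0.05,0,0],
    [-0.05,0,0],
    [-0.05,0,0],
    [-0.05,0,0]
  ],
  "rot": [
    [0,0,0],
    [0,0,0],
    [0,0,0],
    [0,0,0],
    [0,0,0]
  ],
  "grip": [0.06,0.06,0.06,0.06,0.06]
}}

```text
time: 1.65
position: [0.4588, 0.1728, 0.4009]
ee_rot: [-90.0, -0.0, 99.1]
force: [0.8, 1.2, 0.5]
width: 0.0599
```

Call:
{"name": "drive_tool", "arguments": {
  "translation": [
    [-0.05,0,0],
    [-0.05,0,0],
    [-0.05,0,0],
    [-0.05,0,0],
    [-0.05,0,0]
  ],
  "rot": [
    [0,0,0],
    [0,0,0],
    [0,0,0],
    [0,0,0],
    [0,0,0]
  ],
  "grip": [0.06,0.06,0.06,0.06,0.06]
}}

```text
time: 2.15
position: [0.498, -0.0738, 0.4011]
ee_rot: [-90.0, -0.0, 99.1]
force: [1.2, -0.3, -0.0]
width: 0.0602
```

Call:
{"name": "drive_tool", "arguments": {
  "translation": [
    [-0.045,0.03,0.009],
    [-0.045,0.03,0.009],
    [-0.045,0.03,0.009],
    [-0.045,0.03,0.009],
    [-0.045,0.03,0.009]
  ],
  "rot": [
    [0,0,0],
    [0,0,0],
    [0,0,0],
    [0,0,0],
    [0,0,0]
  ],
  "grip": [0.06,0.06,0.06,0.06,0.06]
}}

```text
time: 2.65
position: [0.4898, -0.2821, 0.2634]
ee_rot: [-90.0, -0.0, 99.1]
force: [1.1, 0.2, -0.0]
width: 0.0601
```

Call:
{"name": "drive_tool", "arguments": {
  "translation": [
    [-0.04,0.03,0.008],
    [-0.04,0.03,0.008],
    [-0.02,0.03,0],
    [0,0.02,0],
    [0,0,0]
  ],
  "rot": [
    [0,0,0],
    [0,0,0],
    [0,0,0],
    [0,0,0],
    [0,0,0]
  ],
  "grip": [0.06,0.06,0.06,0.06,0.06]
}}

```text
time: 3.15
position: [0.4873, -0.3799, 0.1511]
ee_rot: [-89.6, -0.3, 99.0]
force: [0.6, 0.5, 0.0]
width: 0.0602
```

```bash
cat >> h.py <<'E'
def delta(xyz,yaw=None):
    s=read_state(); R=Rn.from_euler('xyz',s['ee_rot'],degrees=True).as_matrix()
    d=R.T@(np.array(xyz)-s['position'])
    print('pos',s['position'].round(4),'rot',s['ee_rot'].round(2),'tooldelta',d.round(4), 'rotvec', None if yaw is None else Rn.from_matrix(R.T@Rn.from_euler('xyz',[-90,0,yaw],degrees=True).as_matrix()).as_rotvec().round(4))
E
python3 - <<'E'
from h import *
np.set_printoptions(precision=4,suppress=True)
delta([.489,-.407,.013],99.03); snap('wrist','w1.png'); print(eyes.calibration('wrist'))
c,s=np.cos(-1.4132),np.sin(-1.4132)
P=[(a,b) for a in(.105,.097) for b in(-.095,.095)]
W=[(0.4732+c*a-s*b,-0.3072+s*a+c*b,.04) for a,b in P]; print(proj('wrist',W))
E
```

```text
pos [ 0.4873 -0.3799  0.1511] rot [-89.61  -0.29  98.97] tooldelta [-0.0278  0.1379  0.0016] rotvec [-0.0068 -0.001   0.0051]
{'fx': 377.4355910689626, 'fy': 377.4355910689626, 'cx': 317.44085501159344, 'cy': 240.4895009339078, 'cam_to_world': array([[-0.1553,  0.9465,  0.2829,  0.4156],
       [ 0.9879,  0.1479,  0.0475, -0.3913],
       [ 0.0031,  0.2869, -0.958 ,  0.2976],
       [ 0.    ,  0.    ,  0.    ,  1.    ]])}
[[267.2889  86.5196]
 [276.9957 348.7284]
 [279.8997  86.501 ]
 [287.2679 348.6952]]
```

View pics/w1.png

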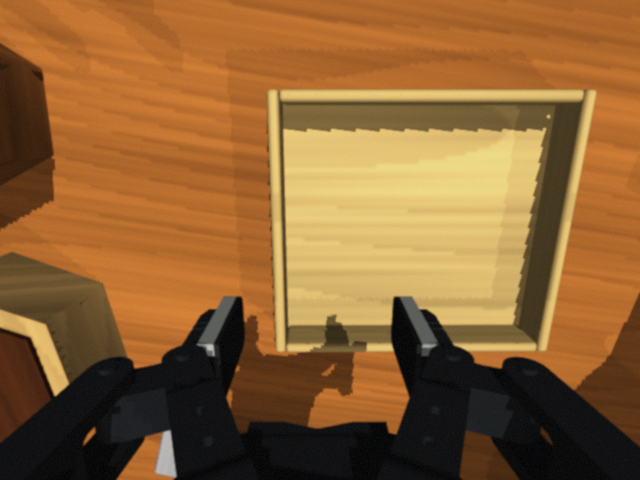

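Call:
{"name": "drive_tool", "arguments": {
  "translation": [
    [-0.014,0.03,0.001],
    [-0.014,0.03,0.0005],
    [0,0.04,0],
    [0,0.026,0],
    [0,0.01,0]
  ],
  "rot": [
    [-0.003,0,0.002],
    [-0.003,0,0.003],
    [0,0,0],
    [0,0,0],
    [0,0,0]
  ],
  "grip": [0.05,0.05,0.05,0.05,0.05]
}}

```text
time: 3.7
position: [0.4939, -0.4072, 0.0178]
ee_rot: [-90.3, 0.1, 99.2]
force: [-0.8, 0.9, -0.6]
width: 0.0498
```

Call:
{"name": "drive_tool", "arguments": {
  "translation": [
    [0,0,0],
    [0,0,0],
    [0,0,0],
    [0,0,0],
    [0,0,0]
  ],
  "rot": [
    [0,0,0],
    [0,0,0],
    [0,0,0],
    [0,0,0],
    [0,0,0]
  ],
  "grip": [0.0,0.0,0.0,0.0,0.0],
  "force": 60
}}

```text
time: 4.2
position: [0.4955, -0.4101, 0.0219]
ee_rot: [-90.5, 0.4, 99.1]
force: [-1.1, 2.7, 7.1]
width: 0.0066
```

Run:
```python
from h import *
delta([.489,-.407,.015],99.03); print(read_state()['force'])
snap('wrist','w2.png')
```

```text
pos [ 0.4955 -0.4101  0.0219] rot [-90.54   0.38  99.07] tooldelta [0.0041 0.0068 0.006 ] rotvec [ 0.0094  0.0007 -0.0067]
[-1.14746543  2.7041335   7.06204856]
```

View pics/w2.png

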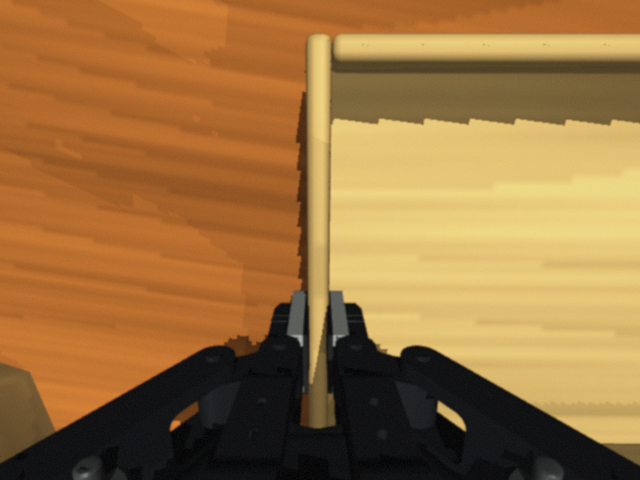

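Call:
{"name": "drive_tool", "arguments": {
  "translation": [
    [0,-0.008,0],
    [0,-0.008,0],
    [0,-0.006,0],
    [0,0,0],
    [0,0,0]
  ],
  "rot": [
    [0,0,0],
    [0,0,0],
    [0,0,0],
    [0,0,0],
    [0,0,0]
  ],
  "grip": [0.0,0.0,0.0,0.0,0.0],
  "force": 80
}}

```text
time: 4.75
position: [0.4935, -0.4093, 0.0413]
ee_rot: [-90.3, 0.3, 99.1]
force: [-0.3, -0.2, -2.6]
width: 0.006
```

Run:
```python
from h import *
delta([.4978,-.120,.045],87.57); print(read_state()['force'],read_state()['moment'])
snap('scene','s2.png')
```

```text
pos [ 0.4935 -0.4093  0.0413] rot [-90.34   0.3   99.07] tooldelta [ 0.285  -0.0049 -0.0499] rotvec [ 0.0064  0.2007 -0.0046]
[-0.3104897  -0.17058649 -2.62726877] [-0.33590517 -0.08383109 -0.00376042]
```

View pics/s2.png

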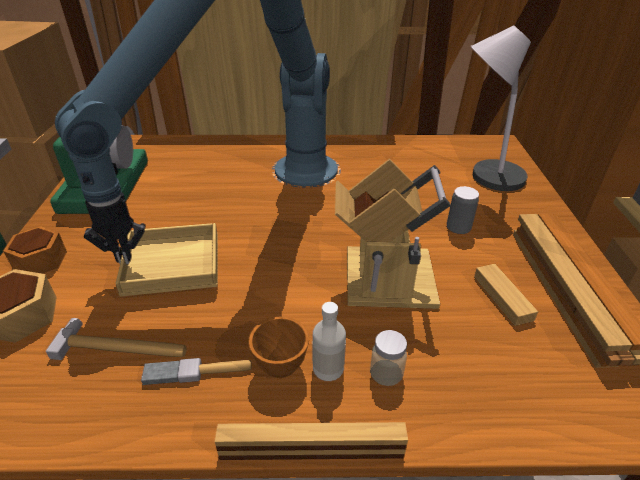

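Call:
{"name": "drive_tool", "arguments": {
  "translation": [
    [0.015,0,-0.003],
    [0.02,0,-0.003],
    [0.02,0,-0.002],
    [0.025,0,0],
    [0.025,0,0]
  ],
  "rot": [
    [0,0.04,0],
    [0,0.04,0],
    [0,0.04,0],
    [0,0.04,0],
    [0,0.04,0]
  ],
  "grip": [0.0,0.0,0.0,0.0,0.0]
}}

```text
time: 5.3
position: [0.4936, -0.3029, 0.0403]
ee_rot: [-90.3, 0.2, 87.5]
force: [0.5, -0.0, -3.1]
width: 0.0062
```

Call:
{"name": "drive_tool", "arguments": {
  "translation": [
    [0.025,0,0],
    [0.025,0,0],
    [0.025,0,0],
    [0.025,0,0],
    [0.015,0,0]
  ],
  "rot": [
    [0,0,0],
    [0,0,0],
    [0,0,0],
    [0,0,0],
    [0,0,0]
  ],
  "grip": [0.0,0.0,0.0,0.0,0.0]
}}

```text
time: 5.8
position: [0.4987, -0.1858, 0.0397]
ee_rot: [-90.3, 0.1, 87.8]
force: [0.4, -0.7, -3.3]
width: 0.006
```

Call:
{"name": "drive_tool", "arguments": {
  "translation": [
    [0.01,0,0],
    [0.01,0,0],
    [0.005,0,0],
    [0,0,0],
    [0,0,0]
  ],
  "rot": [
    [0,0,0],
    [0,0,0],
    [0,0,0],
    [0,0,0],
    [0,0,0]
  ],
  "grip": [0.0,0.0,0.0,0.0,0.0]
}}

```text
time: 6.3
position: [0.5002, -0.1648, 0.0405]
ee_rot: [-90.4, 0.3, 87.6]
force: [0.7, 0.3, -2.7]
width: 0.0062
```

Run:
```python
from h import *
delta([.4978,-.120,.025],87.57); print(read_state()['force'],read_state()['moment'])
im=snap('top','t3.png');cv2.imwrite('pics/t3c.png',cv2.resize(im[170:330,190:400,::-1],None,fx=3.7,fy=3.7,interpolation=cv2.INTER_CUBIC))
snap('scene','s3.png')
```

```text
pos [ 0.5002 -0.1648  0.0405] rot [-90.41   0.26  87.55] tooldelta [0.0447 0.0152 0.0044] rotvec [ 0.0072 -0.0003 -0.0046]
[ 0.69897946  0.26279964 -2.70880283] [-0.34329752 -0.01985759 -0.00955324]
```

View pics/t3c.png

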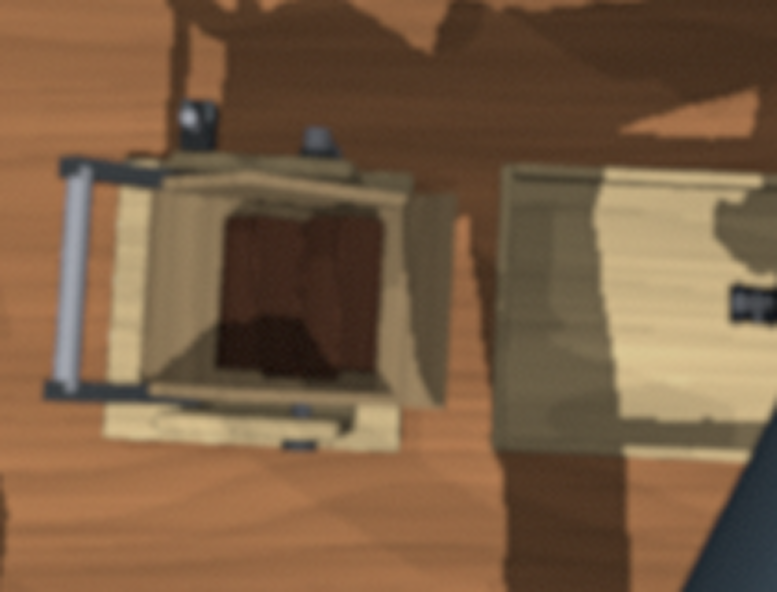

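View pics/s3.png

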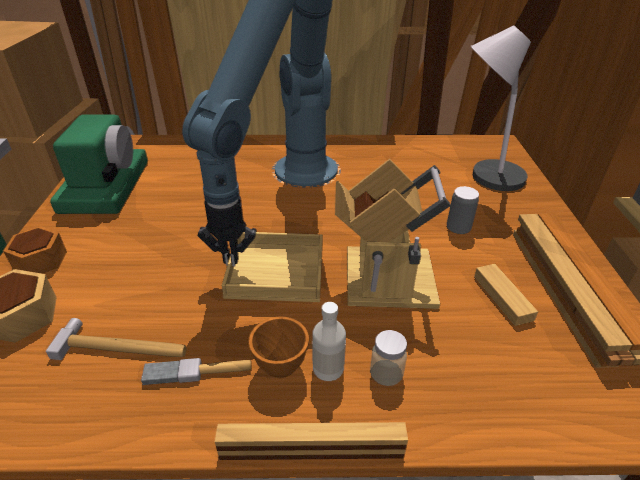

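Run:
```python
from h import *
np.set_printoptions(precision=4,suppress=True)
ht=np.r_[cr([(105,137),(92,418)],5,190,190),cr([(104,437),(400,449)],3.7,190,170)]
HP=[(.117,-.055,.257),(.117,.055,.257),(.145,.095,.016),(-.055,.095,.016)]
hs=cr([(420,48),(450,160),(104,557),(440,570)],3.7,320,155)
SP=[(.117,.055,.257),(.117,-.055,.257),(-.055,-.095,0),(.145,-.095,0)]
x,res,W=fitpose([("top",HP,ht),("scene",SP,hs)],[.45,.15,1.57]); print('hop',x,np.degrees(x[2]));print(res)
print(W(x,[(.117,0,.257),(-.175,0,0),(-.07,.095,.04),(-.07,-.095,.04)]))
for uv in cr([(496,451),(501,165)],3.7,190,170): print(ray('top',uv,.04))
```

```text
hop [0.5039 0.1566 1.5296] 87.64074669568888
[[ 0.3537  1.3141]
 [-0.2233 -0.3355]
 [ 0.0861  0.5066]
 [ 0.0278  0.4663]
 [-0.0581  2.7146]
 [ 0.9738  1.522 ]
 [-0.7562  0.6726]
 [ 0.0932 -0.4543]]
[[ 0.5087  0.2735  0.257 ]
 [ 0.4967 -0.0183  0.    ]
 [ 0.4061  0.0905  0.04  ]
 [ 0.5959  0.0827  0.04  ]]
[0.4074 0.0408 0.04  ]
[0.5987 0.0374 0.04  ]
```

Call:
{"name": "drive_tool", "arguments": {
  "translation": [
    [0.012,0,0.002],
    [0.012,0,0.002],
    [0.012,0,0.002],
    [0.011,0,0],
    [0,0,0]
  ],
  "rot": [
    [0,0.007,0],
    [0,0.007,0],
    [0,0,0],
    [0,0,0],
    [0,0,0]
  ],
  "grip": [0.0,0.0,0.0,0.0,0.0]
}}

```text
time: 6.9
position: [0.4967, -0.1131, 0.0398]
ee_rot: [-90.3, 0.1, 87.1]
force: [-0.5, 0.6, -3.4]
width: 0.0059
```

Call:
{"name": "drive_tool", "arguments": {
  "translation": [
    [0,0.006,0],
    [0,0.006,0],
    [0,0.005,0],
    [0,0.002,0],
    [0,0,0]
  ],
  "rot": [
    [0,0,0],
    [0,0,0],
    [0,0,0],
    [0,0,0],
    [0,0,0]
  ],
  "grip": [0.0,0.0,0.0,0.0,0.0]
}}

```text
time: 7.4
position: [0.4964, -0.1175, 0.0219]
ee_rot: [-90.3, 0.1, 86.7]
force: [-3.3, 0.6, 7.5]
width: 0.0061
```

Run:
```python
from h import *
delta([.4978,-.120,.025],87.6); print(read_state()['force'],read_state()['moment'])
im=snap('top','t4.png');cv2.imwrite('pics/t4c.png',cv2.resize(im[170:330,190:400,::-1],None,fx=3.7,fy=3.7,interpolation=cv2.INTER_CUBIC))
```

```text
pos [ 0.4964 -0.1175  0.0219] rot [-90.32   0.12  86.69] tooldelta [-0.0024 -0.0031 -0.0015] rotvec [ 0.0056 -0.016  -0.0022]
[-3.31154728  0.60022041  7.51912228] [0.15841861 0.60915503 0.00351039]
```

View pics/t4c.png

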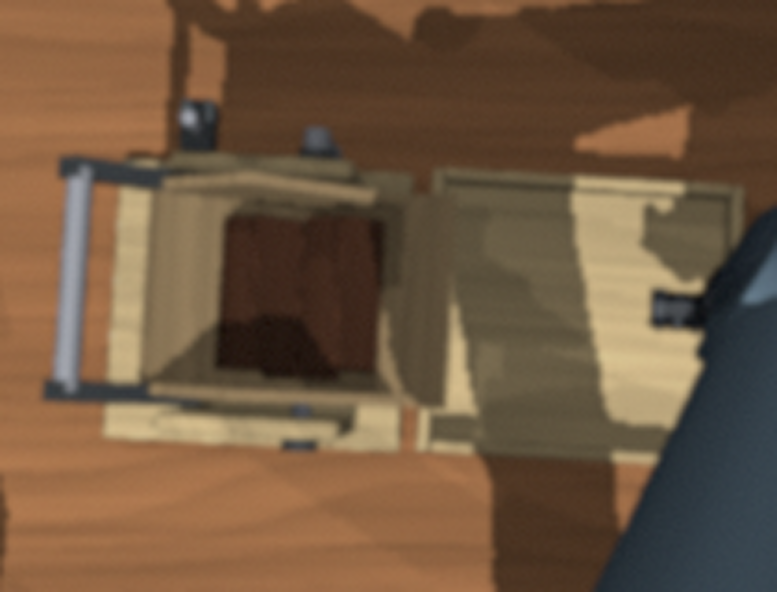

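Run:
```python
from h import *
np.set_printoptions(precision=4,suppress=True)
P=[(.105,-.095,.04),(.105,.095,.04),(-.105,.095,.04)]
# tray frame w/ yaw 87.6: +x toward hopper; -y side = +x world
x,res,W=fitpose([("top",P,cr([(436,169),(417,452),(744,187)],3.7,190,170)[[0,1,2]])],[.49,-.02,1.53]) if 0 else fitpose([("top",[(.105,-.095,.04),(.105,.095,.04),(-.105,-.095,.04)],cr([(436,169),(417,452),(744,187)],3.7,190,170))],[.49,-.02,1.53])
print(x,np.degrees(x[2]),res)
```

```text
[ 0.4953 -0.017   1.5124] 86.65294730305015 [[-0.45   -0.1262]
 [-0.0033  0.0961]
 [ 0.4577  0.0221]]
```

Call:
{"name": "drive_tool", "arguments": {
  "translation": [
    [0,-0.003,0],
    [0,-0.001,0],
    [0,0,0],
    [0,0,0],
    [0,-0.005,0]
  ],
  "rot": [
    [0,0,0],
    [0,0,0],
    [0,0,0],
    [0,0,0],
    [0,0,0]
  ],
  "grip": [0.0,0.0,0.04,0.04,0.04],
  "force": 40
}}

```text
time: 7.95
position: [0.4964, -0.1165, 0.03]
ee_rot: [-90.3, 0.2, 86.8]
force: [0.7, 0.2, 0.1]
width: 0.0402
```

Call:
{"name": "drive_tool", "arguments": {
  "translation": [
    [0,-0.02,0],
    [0,-0.04,0],
    [0,-0.05,0],
    [0,-0.05,0],
    [0,-0.05,0]
  ],
  "rot": [
    [0,0,0],
    [0,0,0],
    [0,0,0],
    [0,0,0],
    [0,0,0]
  ],
  "grip": [0.04,0.04,0.04,0.04,0.04]
}}

```text
time: 8.45
position: [0.4947, -0.1161, 0.2421]
ee_rot: [-90.4, 0.2, 86.7]
force: [0.3, 1.7, 0.3]
width: 0.0403
```

Call:
{"name": "drive_tool", "arguments": {
  "translation": [
    [0,-0.05,0],
    [0,-0.05,0],
    [0,-0.05,0],
    [0,-0.03,0],
    [0,0,0]
  ],
  "rot": [
    [0,0,0],
    [0,0,0],
    [0,0,0],
    [0,0,0],
    [0,0,0]
  ],
  "grip": [0.04,0.04,0.04,0.04,0.04]
}}

```text
time: 8.95
position: [0.4965, -0.1162, 0.4258]
ee_rot: [-91.0, 0.1, 86.8]
force: [0.7, -0.1, 0.4]
width: 0.0397
```

Run:
```python
from h import *
np.set_printoptions(precision=4,suppress=True)
delta([.5087,.2735,.40],87.6); print(read_state()['force'],read_state()['moment'])
im=snap('top','t5.png');cv2.imwrite('pics/t5c.png',cv2.resize(im[170:330,190:400,::-1],None,fx=3.7,fy=3.7,interpolation=cv2.INTER_CUBIC))
```

```text
pos [ 0.4965 -0.1162  0.4258] rot [-91.01   0.06  86.76] tooldelta [0.3898 0.0252 0.0103] rotvec [ 0.0176 -0.0146 -0.0012]
[ 0.7147 -0.1441  0.378 ] [-0.0438  0.0466 -0.0519]
```

View pics/t5c.png

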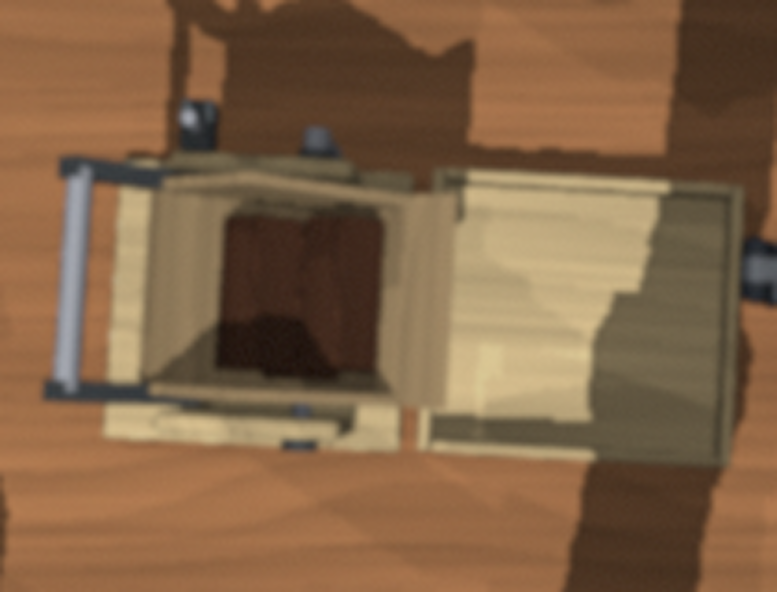

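Call:
{"name": "drive_tool", "arguments": {
  "translation": [
    [0.045,0,0.002],
    [0.05,0,0.002],
    [0.05,0,0.002],
    [0.05,0,0.002],
    [0.05,0,0.002]
  ],
  "rot": [
    [0.008,-0.007,0],
    [0.008,-0.007,0],
    [0,0,0],
    [0,0,0],
    [0,0,0]
  ],
  "grip": [0.045,0.045,0.045,0.045,0.045]
}}

```text
time: 9.5
position: [0.494, 0.1312, 0.4173]
ee_rot: [-89.3, 0.3, 87.6]
force: [1.8, 0.5, 0.1]
width: 0.0449
```

Call:
{"name": "drive_tool", "arguments": {
  "translation": [
    [0.05,0,0],
    [0.05,0,0],
    [0.03,0.015,0],
    [0.01,0.015,0],
    [0,0,0]
  ],
  "rot": [
    [0,0,0],
    [0,0,0],
    [0,0,0],
    [0,0,0],
    [0,0,0]
  ],
  "grip": [0.045,0.045,0.045,0.045,0.045]
}}

```text
time: 10.0
position: [0.4983, 0.2701, 0.3839]
ee_rot: [-89.1, 0.6, 87.8]
force: [0.3, -0.7, -0.5]
width: 0.0454
```

Run:
```python
from h import *
np.set_printoptions(precision=4,suppress=True)
delta([.5087,.2735,.24],87.6); snap('wrist','w6.png')
x=[0.5039,0.1566,1.5296];c,s=np.cos(x[2]),np.sin(x[2])
W=[(x[0]+c*a-s*b,x[1]+s*a+c*b,z) for a,b,z in [(.117,-.055,.257),(.117,.055,.257)]]
print(W,proj('wrist',W))
```

```text
pos [0.4983 0.2701 0.3839] rot [-89.09   0.58  87.77] tooldelta [ 0.0053  0.1436 -0.0126] rotvec [-0.0158  0.0028 -0.0101]
[(np.float64(0.5636719423154791), np.float64(0.27123557437303236), 0.257), (np.float64(0.45376527166874137), np.float64(0.2757658886391189), 0.257)] [[325.7999 309.8422]
 [326.2175 170.2167]]
```

View pics/w6.png

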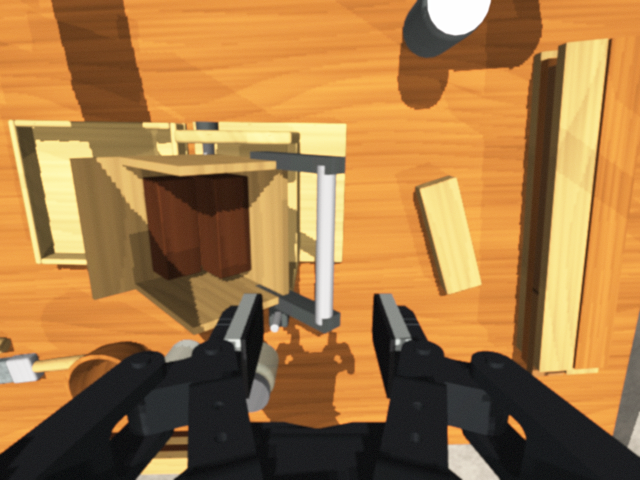

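Call:
{"name": "drive_tool", "arguments": {
  "translation": [
    [0.0025,0.03,-0.006],
    [0.002,0.035,-0.006],
    [0,0.035,0],
    [0,0.03,0],
    [0,0.014,0]
  ],
  "rot": [
    [-0.008,0.002,-0.005],
    [-0.008,0.001,-0.005],
    [0,0,0],
    [0,0,0],
    [0,0,0]
  ],
  "grip": [0.045,0.045,0.045,0.045,0.045]
}}

```text
time: 10.55
position: [0.5126, 0.2699, 0.2426]
ee_rot: [-90.2, -0.2, 87.1]
force: [-0.1, -0.7, 0.2]
width: 0.0448
```

Run:
```python
from h import *
np.set_printoptions(precision=4,suppress=True)
delta([.5087,.2735,.238],87.6); snap('wrist','w7.png')
```

```text
pos [0.5126 0.2699 0.2426] rot [-90.22  -0.19  87.14] tooldelta [0.0034 0.0046 0.0041] rotvec [ 0.0038 -0.008   0.0033]
```

View pics/w7.png

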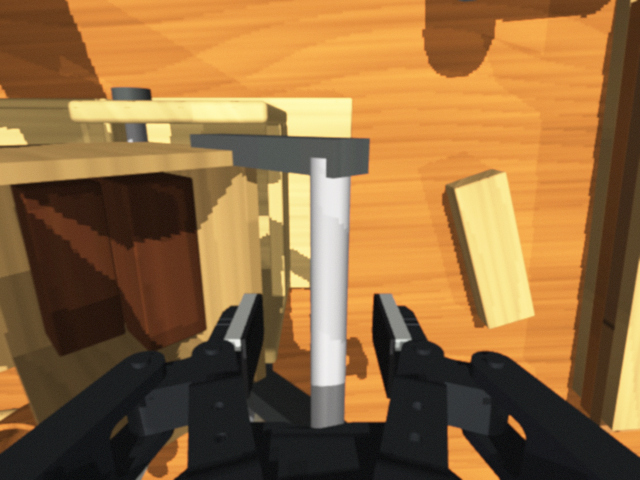

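Call:
{"name": "drive_tool", "arguments": {
  "translation": [
    [0.0035,0.004,0.003],
    [0,0,0],
    [0,0,0],
    [0,0,0],
    [0,0,0]
  ],
  "rot": [
    [0,-0.006,0],
    [0,0,0],
    [0,0,0],
    [0,0,0],
    [0,0,0]
  ],
  "grip": [0.045,0.0,0.0,0.0,0.0],
  "force": 40
}}

```text
time: 11.1
position: [0.5112, 0.2743, 0.2426]
ee_rot: [-90.4, -0.2, 87.6]
force: [-2.8, -5.6, 4.7]
width: 0.0127
```

Run:
```python
from h import *
np.set_printoptions(precision=4,suppress=True)
delta([.5087,.2735,.238],87.6); print(read_state()['force'],read_state()['width']); snap('wrist','w8.png')
```

```text
pos [0.5112 0.2743 0.2426] rot [-90.39  -0.17  87.62] tooldelta [-0.0009  0.0046  0.0025] rotvec [0.0067 0.0003 0.0029]
[-2.8132 -5.599   4.6901] 0.012700983850123963
```

View pics/w8.png

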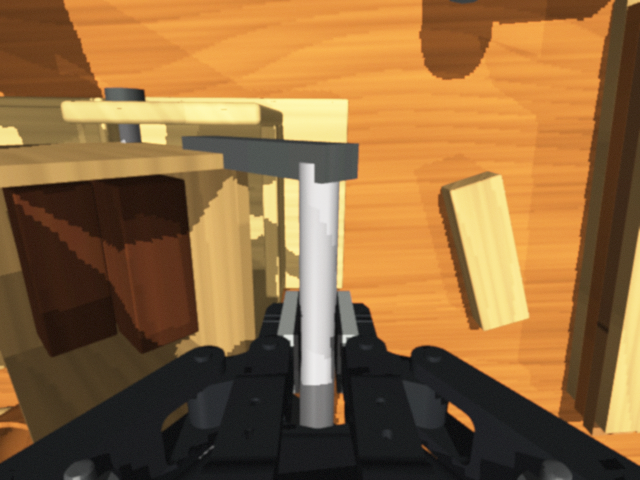

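Run:
```python
import numpy as np
t=np.r_[0,.03,.08,np.arange(.16,1.61,.08)]
a=np.pi/4+t
for i in range(1,len(t)): print(round(t[i],2),np.round(.165*(np.cos(a[i])-np.cos(a[i-1])),4),np.round(-.165*(np.sin(a[i])-np.sin(a[i-1])),4))
```

```text
0.03 -0.0036 -0.0034
0.08 -0.0061 -0.0055
0.16 -0.0104 -0.0081
0.24 -0.011 -0.0073
0.32 -0.0115 -0.0064
0.4 -0.012 -0.0054
0.48 -0.0124 -0.0045
0.56 -0.0127 -0.0035
0.64 -0.013 -0.0024
0.72 -0.0131 -0.0014
0.8 -0.0132 -0.0003
0.88 -0.0132 0.0007
0.96 -0.0131 0.0018
1.04 -0.0129 0.0028
1.12 -0.0126 0.0038
1.2 -0.0123 0.0048
1.28 -0.0119 0.0058
1.36 -0.0114 0.0067
1.44 -0.0108 0.0076
1.52 -0.0101 0.0084
1.6 -0.0094 0.0092
```

Call:
{"name": "drive_tool", "arguments": {
  "translation": [
    [-0.0036,-0.0034,0],
    [-0.0061,-0.0055,0],
    [-0.0104,-0.0081,0],
    [-0.011,-0.0073,0],
    [-0.0115,-0.0064,0]
  ],
  "rot": [
    [0,0,0],
    [0,0,0],
    [0,0,0],
    [0,0,0],
    [0,0,0]
  ],
  "grip": [0.0,0.0,0.0,0.0,0.0]
}}

```text
time: 11.65
position: [0.5093, 0.2368, 0.2726]
ee_rot: [-90.6, -0.6, 87.8]
force: [3.0, 4.2, -5.5]
width: 0.0126
```

Call:
{"name": "drive_tool", "arguments": {
  "translation": [
    [-0.012,-0.0054,0],
    [-0.0124,-0.0045,0],
    [-0.0127,-0.0035,0],
    [-0.013,-0.0024,0],
    [-0.0131,-0.0014,0]
  ],
  "rot": [
    [0,0,0],
    [0,0,0],
    [0,0,0],
    [0,0,0],
    [0,0,0]
  ],
  "grip": [0.0,0.0,0.0,0.0,0.0]
}}

```text
time: 12.15
position: [0.5065, 0.1786, 0.2932]
ee_rot: [-90.6, -1.1, 88.0]
force: [-1.5, 7.3, 1.1]
width: 0.0123
```

Call:
{"name": "drive_tool", "arguments": {
  "translation": [
    [-0.0132,-0.0003,0],
    [-0.0132,0.0007,0],
    [-0.0131,0.0018,0],
    [-0.0129,0.0028,0],
    [0,0,0]
  ],
  "rot": [
    [0,0,0],
    [0,0,0],
    [0,0,0],
    [0,0,0],
    [0,0,0]
  ],
  "grip": [0.0,0.0,0.0,0.0,0.0]
}}

```text
time: 12.65
position: [0.5036, 0.1207, 0.2879]
ee_rot: [-90.3, -0.8, 87.7]
force: [-7.6, 2.1, 15.6]
width: 0.0123
```

Run:
```python
from h import *
np.set_printoptions(precision=4,suppress=True)
s=read_state();delta([.5,.13,.29]); print(s['force'],s['width']); snap('scene','s9.png')
```

```text
pos [0.5036 0.1207 0.2879] rot [-90.33  -0.83  87.72] tooldelta [ 0.0092 -0.002   0.0039] rotvec None
[-7.6107  2.096  15.5886] 0.01229260539223237
```

View pics/s9.png

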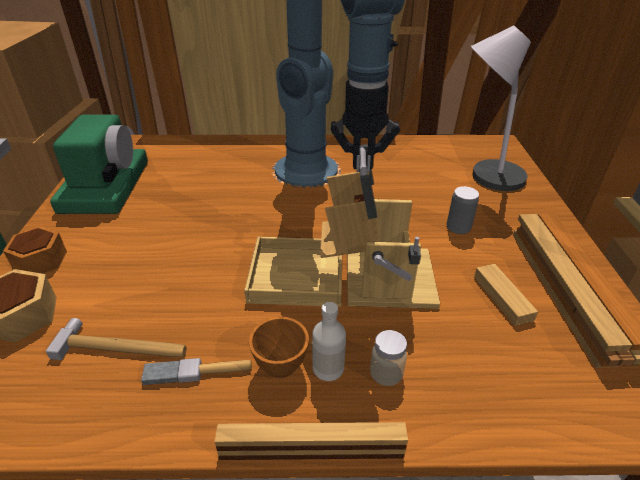

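Call:
{"name": "drive_tool", "arguments": {
  "translation": [
    [0,-0.004,0.002],
    [-0.0063,0.0019,0],
    [-0.0063,0.0021,0],
    [-0.0062,0.0024,0],
    [-0.0061,0.0026,0]
  ],
  "rot": [
    [0,0,0],
    [0,0,0],
    [0,0,0],
    [0,0,0],
    [0,0,0]
  ],
  "grip": [0.0,0.0,0.0,0.0,0.0]
}}

```text
time: 13.2
position: [0.5025, 0.0984, 0.2815]
ee_rot: [-90.6, -0.9, 87.9]
force: [-1.6, 4.3, 5.8]
width: 0.012
```

Run:
```python
from h import *
np.set_printoptions(precision=4,suppress=True)
s=read_state();delta([.5,.09,.28]); print(s['force'],s['moment'],s['width'])
```

```text
pos [0.5025 0.0984 0.2815] rot [-90.63  -0.86  87.9 ] tooldelta [-0.0085  0.0014  0.0022] rotvec None
[-1.6395  4.2616  5.7678] [ 1.3571  0.2951 -0.1275] 0.01204764614094783
```

Call:
{"name": "drive_tool", "arguments": {
  "translation": [
    [-0.006,0.0028,0],
    [-0.006,0.003,0],
    [-0.0058,0.0032,0],
    [0,0,0],
    [0,0,0]
  ],
  "rot": [
    [0,0,0],
    [0,0,0],
    [0,0,0],
    [0,0,0],
    [0,0,0]
  ],
  "grip": [0.0,0.0,0.0,0.0,0.0]
}}

```text
time: 13.7
position: [0.5015, 0.0788, 0.2714]
ee_rot: [-90.5, -0.7, 87.8]
force: [-0.4, 3.0, 5.6]
width: 0.0125
```

```bash
cat >> h.py <<'E'
def chk():
    # pivot axis through hopper (.5039,.1566), z .14; bar ~ .0165 above TCP
    s=read_state(); h=np.array([np.cos(1.5296),np.sin(1.5296)])
    a=(s['position'][:2]-[.5039,.1566])@h; z=s['position'][2]+.0165-.14
    th=np.arctan2(z,a); t=th-np.pi/4; f=[s['force'][:2]@h,s['force'][2]]
    print('t',s['time'],'tilt %.3f rad, radius %.4f'%(t,np.hypot(a,z)),'Ftan(resist) %.1f Frad(out) %.1f Faxial %.1f'%(f[0]*np.sin(th)-f[1]*np.cos(th),f[0]*np.cos(th)+f[1]*np.sin(th),-s['force'][0]),s['force'].round(1),s['position'].round(4),s['width'])
E
python3 - <<'E'
from h import *
chk(); im=snap('scene','s10.png')
cv2.imwrite('pics/s10c.png',cv2.resize(im[155:315,240:460,::-1],None,fx=3.5,fy=3.5,interpolation=cv2.INTER_CUBIC))
E
```

```text
t 13.7 tilt 1.270 rad, radius 0.1672 Ftan(resist) 5.3 Frad(out) 3.5 Faxial 0.4 [-0.4  3.   5.6] [0.5015 0.0788 0.2714] 0.012488071201545907
```

View pics/s10c.png

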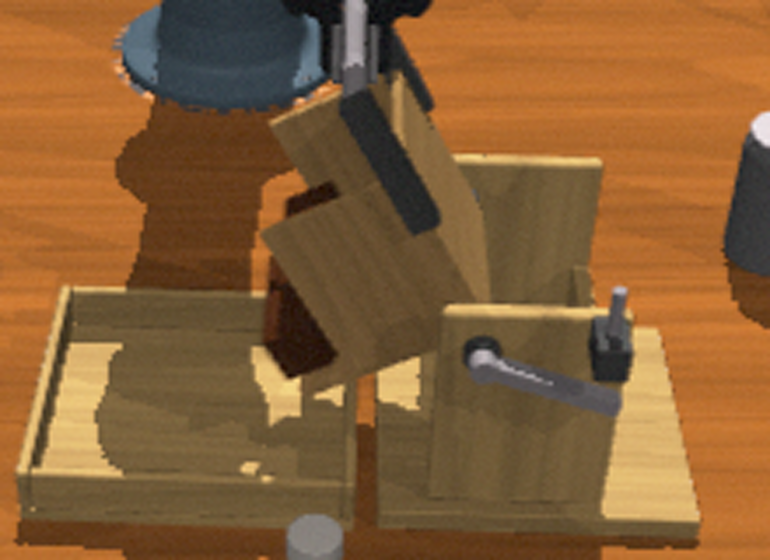

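Call:
{"name": "drive_tool", "arguments": {
  "translation": [
    [-0.0036,0.0019,0],
    [-0.0035,0.002,0],
    [-0.0034,0.0021,0],
    [0,0,0],
    [0,0,0]
  ],
  "rot": [
    [0,0,0],
    [0,0,0],
    [0,0,0],
    [0,0,0],
    [0,0,0]
  ],
  "grip": [0.0,0.0,0.0,0.0,0.0]
}}

```text
time: 14.25
position: [0.501, 0.0687, 0.265]
ee_rot: [-90.5, -0.6, 87.8]
force: [-1.8, 2.9, 6.3]
width: 0.0124
```

Run:
```python
from h import *
chk(); im=snap('scene','s11.png')
cv2.imwrite('pics/s11c.png',cv2.resize(im[155:315,240:460,::-1],None,fx=3.5,fy=3.5,interpolation=cv2.INTER_CUBIC))
```

```text
t 14.25 tilt 1.341 rad, radius 0.1666 Ftan(resist) 5.7 Frad(out) 3.9 Faxial 1.8 [-1.8  2.9  6.3] [0.501  0.0687 0.265 ] 0.012364391393540529
```

View pics/s11c.png

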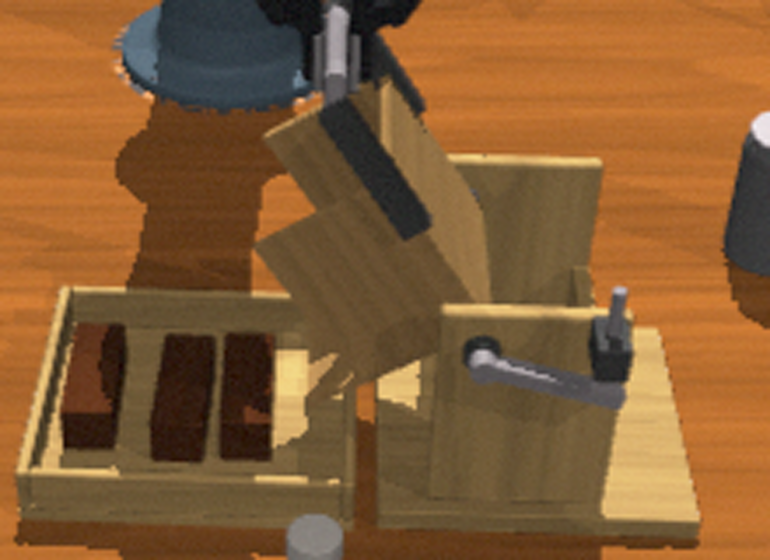

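Call:
{"name": "drive_tool", "arguments": {
  "translation": [
    [-0.0025,0.0016,0],
    [-0.0024,0.0017,0],
    [0,0,0]
  ],
  "rot": [
    [0,0,0],
    [0,0,0],
    [0,0,0]
  ],
  "grip": [0.0,0.0,0.0]
}}

```text
time: 14.6
position: [0.5007, 0.0638, 0.2615]
ee_rot: [-90.5, -0.7, 87.8]
force: [-0.8, 3.4, 5.2]
width: 0.0121
```

Run:
```python
from h import *
chk(); im=snap('scene','s12.png')
cv2.imwrite('pics/s12c.png',cv2.resize(im[225:295,350:440,::-1],None,fx=8,fy=8,interpolation=cv2.INTER_CUBIC))
```

```text
t 14.6 tilt 1.377 rad, radius 0.1663 Ftan(resist) 5.7 Frad(out) 2.5 Faxial 0.8 [-0.8  3.4  5.2] [0.5007 0.0638 0.2615] 0.012063219301103219
```

View pics/s12c.png

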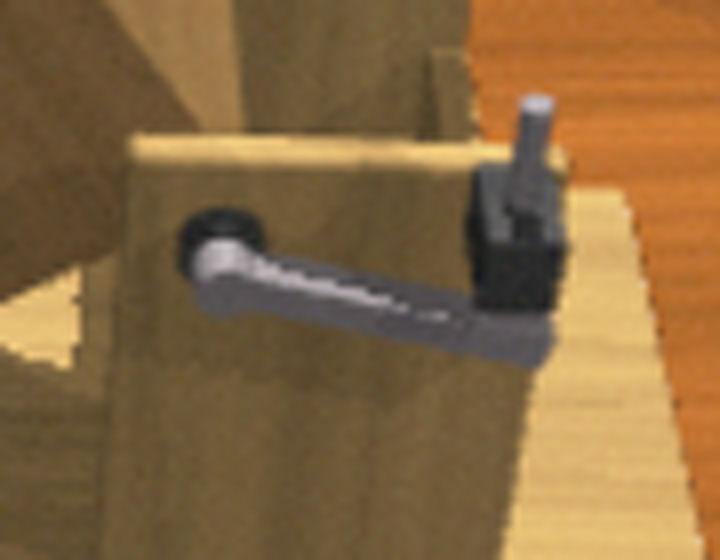

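Call:
{"name": "drive_tool", "arguments": {
  "translation": [
    [-0.0016,0.0012,0],
    [-0.0016,0.0012,0],
    [0,0,0]
  ],
  "rot": [
    [0,0,0],
    [0,0,0],
    [0,0,0]
  ],
  "grip": [0.0,0.0,0.0]
}}

```text
time: 14.95
position: [0.5006, 0.0609, 0.2594]
ee_rot: [-90.5, -0.7, 87.8]
force: [-2.1, 3.0, 7.8]
width: 0.0125
```

Run:
```python
from h import *
chk()
```

```text
t 14.95 tilt 1.399 rad, radius 0.1662 Ftan(resist) 6.9 Frad(out) 4.7 Faxial 2.1 [-2.1  3.   7.8] [0.5006 0.0609 0.2594] 0.012502137621845145
```

Call:
{"name": "drive_tool", "arguments": {
  "translation": [
    [-0.0016,0.0012,0],
    [-0.0016,0.0013,0],
    [0,0,0]
  ],
  "rot": [
    [0,0,0],
    [0,0,0],
    [0,0,0]
  ],
  "grip": [0.0,0.0,0.0]
}}

```text
time: 15.25
position: [0.5004, 0.0575, 0.2566]
ee_rot: [-90.5, -0.7, 87.8]
force: [-1.1, 4.3, 6.2]
width: 0.0121
```

Run:
```python
from h import *
chk(); im=snap('scene','s13.png')
cv2.imwrite('pics/s13c.png',cv2.resize(im[225:295,350:440,::-1],None,fx=8,fy=8,interpolation=cv2.INTER_CUBIC))
```

```text
t 15.25 tilt 1.426 rad, radius 0.1660 Ftan(resist) 7.1 Frad(out) 2.4 Faxial 1.1 [-1.1  4.3  6.2] [0.5004 0.0575 0.2566] 0.012108851722597819
```

View pics/s13c.png

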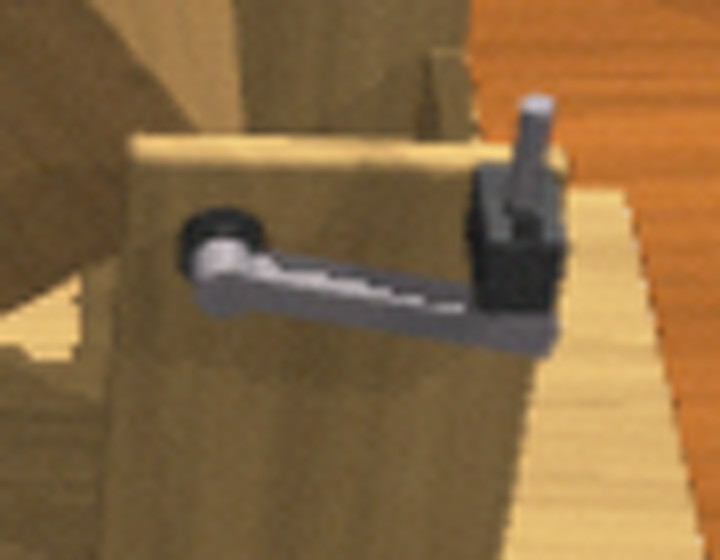

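Call:
{"name": "drive_tool", "arguments": {
  "translation": [
    [-0.0016,0.0012,0],
    [-0.0015,0.0012,0],
    [0,0,0]
  ],
  "rot": [
    [0,0,0],
    [0,0,0],
    [0,0,0]
  ],
  "grip": [0.0,0.0,0.0]
}}

```text
time: 15.6
position: [0.5002, 0.0545, 0.254]
ee_rot: [-90.5, -0.6, 87.8]
force: [-1.5, 4.1, 5.4]
width: 0.0125
```

Run:
```python
from h import *
chk()
```

```text
t 15.6 tilt 1.450 rad, radius 0.1658 Ftan(resist) 6.5 Frad(out) 1.7 Faxial 1.5 [-1.5  4.1  5.4] [0.5002 0.0545 0.254 ] 0.012519048558135772
```

Call:
{"name": "drive_tool", "arguments": {
  "translation": [
    [-0.0015,0.0012,0],
    [-0.0015,0.0012,0],
    [0,0,0]
  ],
  "rot": [
    [0,0,0],
    [0,0,0],
    [0,0,0]
  ],
  "grip": [0.0,0.0,0.0]
}}

```text
time: 15.9
position: [0.5001, 0.0517, 0.2517]
ee_rot: [-90.5, -0.7, 87.8]
force: [-2.3, 3.1, 6.3]
width: 0.0121
```

Run:
```python
from h import *
chk(); im=snap('scene','s14.png')
cv2.imwrite('pics/s14c.png',cv2.resize(im[225:295,350:440,::-1],None,fx=8,fy=8,interpolation=cv2.INTER_CUBIC))
```

```text
t 15.9 tilt 1.472 rad, radius 0.1657 Ftan(resist) 6.3 Frad(out) 3.0 Faxial 2.3 [-2.3  3.1  6.3] [0.5001 0.0517 0.2517] 0.012111948924543522
```

View pics/s14c.png

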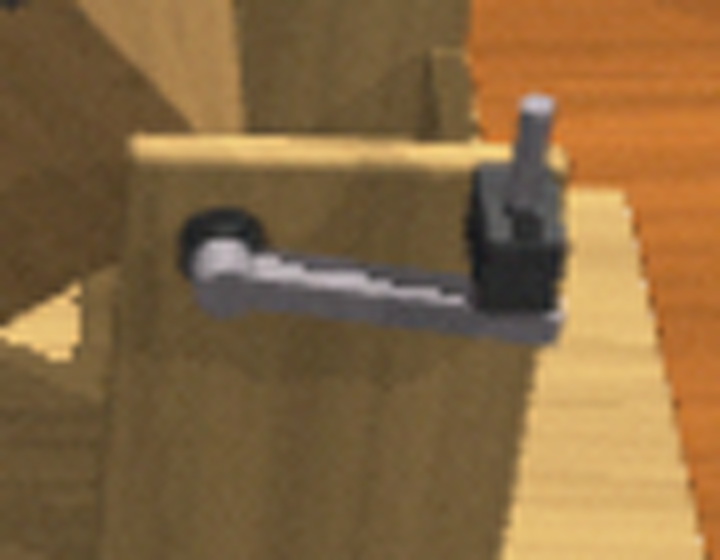

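Call:
{"name": "drive_tool", "arguments": {
  "translation": [
    [-0.0015,0.0012,0],
    [-0.0015,0.0012,0],
    [0,0,0]
  ],
  "rot": [
    [0,0,0],
    [0,0,0],
    [0,0,0]
  ],
  "grip": [0.0,0.0,0.0]
}}

```text
time: 16.25
position: [0.4999, 0.0487, 0.2489]
ee_rot: [-90.5, -0.6, 87.9]
force: [-1.2, 4.0, 4.9]
width: 0.0124
```

Run:
```python
from h import *
chk()
```

```text
t 16.25 tilt 1.496 rad, radius 0.1655 Ftan(resist) 6.1 Frad(out) 1.1 Faxial 1.2 [-1.2  4.   4.9] [0.4999 0.0487 0.2489] 0.012352058189060959
```

Call:
{"name": "drive_tool", "arguments": {
  "translation": [
    [-0.0014,0.0012,0],
    [-0.0014,0.0012,0],
    [0,0,0]
  ],
  "rot": [
    [0,0,0],
    [0,0,0],
    [0,0,0]
  ],
  "grip": [0.0,0.0,0.0]
}}

```text
time: 16.55
position: [0.4998, 0.0459, 0.2464]
ee_rot: [-90.5, -0.6, 87.8]
force: [-1.2, 4.0, 5.8]
width: 0.0122
```

Run:
```python
from h import *
chk(); im=snap('scene','s15.png')
cv2.imwrite('pics/s15c.png',cv2.resize(im[225:295,350:440,::-1],None,fx=8,fy=8,interpolation=cv2.INTER_CUBIC))
```

```text
t 16.55 tilt 1.519 rad, radius 0.1654 Ftan(resist) 6.8 Frad(out) 1.7 Faxial 1.2 [-1.2  4.   5.8] [0.4998 0.0459 0.2464] 0.01217088623853979
```

View pics/s15c.png

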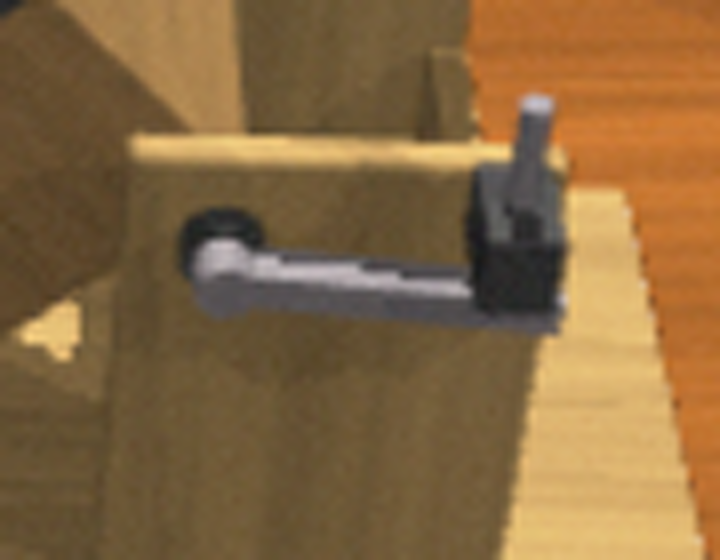

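Call:
{"name": "drive_tool", "arguments": {
  "translation": [
    [-0.0014,0.0013,0],
    [-0.0014,0.0013,0],
    [0,0,0]
  ],
  "rot": [
    [0,0,0],
    [0,0,0],
    [0,0,0]
  ],
  "grip": [0.0,0.0,0.0]
}}

```text
time: 16.9
position: [0.4996, 0.043, 0.2434]
ee_rot: [-90.4, -0.6, 87.8]
force: [-1.9, 5.3, 6.5]
width: 0.0122
```

Run:
```python
from h import *
chk()
```

```text
t 16.9 tilt 1.544 rad, radius 0.1652 Ftan(resist) 8.2 Frad(out) 1.1 Faxial 1.9 [-1.9  5.3  6.5] [0.4996 0.043  0.2434] 0.012215648176492186
```

Call:
{"name": "drive_tool", "arguments": {
  "translation": [
    [-0.0014,0.0013,0],
    [0,0,0]
  ],
  "rot": [
    [0,0,0],
    [0,0,0]
  ],
  "grip": [0.0,0.0]
}}

```text
time: 17.1
position: [0.4996, 0.0416, 0.242]
ee_rot: [-90.4, -0.6, 87.8]
force: [-1.4, 4.5, 4.4]
width: 0.0126
```

Run:
```python
from h import *
chk()
```

```text
t 17.1 tilt 1.557 rad, radius 0.1652 Ftan(resist) 6.2 Frad(out) 0.1 Faxial 1.4 [-1.4  4.5  4.4] [0.4996 0.0416 0.242 ] 0.012582397729353418
```

Call:
{"name": "drive_tool", "arguments": {
  "translation": [
    [-0.0013,0.0013,0],
    [0,0,0]
  ],
  "rot": [
    [0,0,0],
    [0,0,0]
  ],
  "grip": [0.0,0.0]
}}

```text
time: 17.3
position: [0.4995, 0.0402, 0.2404]
ee_rot: [-90.4, -0.6, 87.9]
force: [-1.1, 5.0, 4.8]
width: 0.0124
```

Run:
```python
from h import *
chk(); im=snap('scene','s16.png')
cv2.imwrite('pics/s16c.png',cv2.resize(im[225:295,350:440,::-1],None,fx=8,fy=8,interpolation=cv2.INTER_CUBIC))
```

```text
t 17.3 tilt 1.569 rad, radius 0.1650 Ftan(resist) 6.9 Frad(out) -0.0 Faxial 1.1 [-1.1  5.   4.8] [0.4995 0.0402 0.2404] 0.012379962117048
```

View pics/s16c.png

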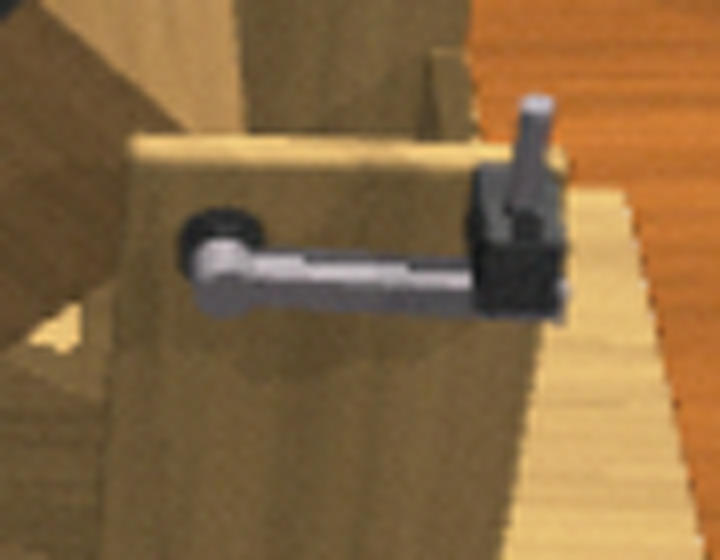

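Call:
{"name": "drive_tool", "arguments": {
  "translation": [
    [-0.0013,0.0013,0],
    [0,0,0]
  ],
  "rot": [
    [0,0,0],
    [0,0,0]
  ],
  "grip": [0.0,0.0]
}}

```text
time: 17.55
position: [0.4994, 0.0389, 0.2391]
ee_rot: [-90.4, -0.6, 87.9]
force: [-1.3, 5.1, 4.6]
width: 0.0125
```

Run:
```python
from h import *
chk()
```

```text
t 17.55 tilt 1.580 rad, radius 0.1650 Ftan(resist) 6.8 Frad(out) -0.4 Faxial 1.3 [-1.3  5.1  4.6] [0.4994 0.0389 0.2391] 0.012479972288531595
```

Call:
{"name": "drive_tool", "arguments": {
  "translation": [
    [-0.0013,0.0013,0],
    [0,0,0]
  ],
  "rot": [
    [0,0,0],
    [0,0,0]
  ],
  "grip": [0.0,0.0]
}}

```text
time: 17.75
position: [0.4994, 0.0377, 0.2378]
ee_rot: [-90.4, -0.6, 87.9]
force: [-0.3, 4.7, 4.8]
width: 0.0127
```

Run:
```python
from h import *
chk(); im=snap('scene','s17.png')
cv2.imwrite('pics/s17c.png',cv2.resize(im[225:295,350:440,::-1],None,fx=8,fy=8,interpolation=cv2.INTER_CUBIC))
```

```text
t 17.75 tilt 1.591 rad, radius 0.1650 Ftan(resist) 6.7 Frad(out) -0.0 Faxial 0.3 [-0.3  4.7  4.8] [0.4994 0.0377 0.2378] 0.012667613975222449
```

View pics/s17c.png

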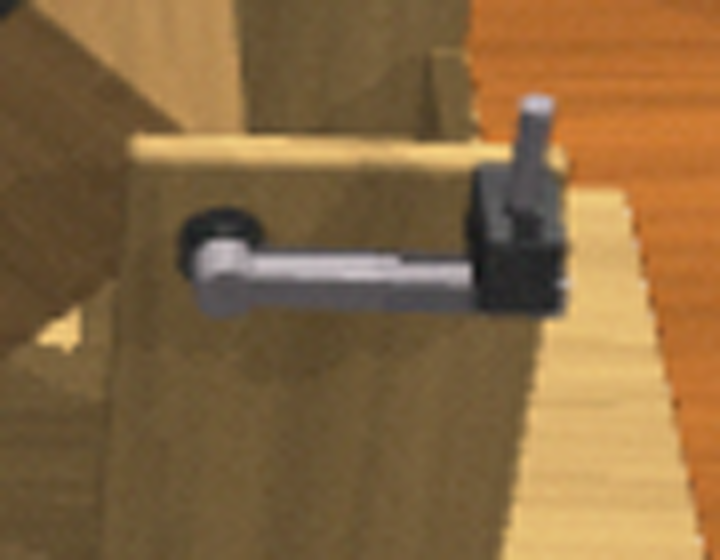

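Call:
{"name": "drive_tool", "arguments": {
  "translation": [
    [-0.0012,0.0013,0],
    [0,0,0]
  ],
  "rot": [
    [0,0,0],
    [0,0,0]
  ],
  "grip": [0.0,0.0]
}}

```text
time: 18.0
position: [0.4993, 0.0366, 0.2366]
ee_rot: [-90.4, -0.6, 87.8]
force: [-1.6, 5.7, 5.9]
width: 0.0121
```

Run:
```python
from h import *
chk()
```

```text
t 18.0 tilt 1.601 rad, radius 0.1649 Ftan(resist) 8.2 Frad(out) -0.1 Faxial 1.6 [-1.6  5.7  5.9] [0.4993 0.0366 0.2366] 0.012086411861036754
```

Call:
{"name": "drive_tool", "arguments": {
  "translation": [
    [-0.0012,0.0013,0],
    [0,0,0]
  ],
  "rot": [
    [0,0,0],
    [0,0,0]
  ],
  "grip": [0.0,0.0]
}}

```text
time: 18.2
position: [0.4993, 0.0359, 0.2355]
ee_rot: [-90.4, -0.6, 87.9]
force: [-1.9, 5.6, 5.9]
width: 0.0125
```

Run:
```python
from h import *
chk()
```

```text
t 18.2 tilt 1.609 rad, radius 0.1648 Ftan(resist) 8.1 Frad(out) -0.1 Faxial 1.9 [-1.9  5.6  5.9] [0.4993 0.0359 0.2355] 0.012482758477950611
```

Call:
{"name": "drive_tool", "arguments": {
  "translation": [
    [-0.0012,0.0013,0],
    [0,0,0]
  ],
  "rot": [
    [0,0,0],
    [0,0,0]
  ],
  "grip": [0.0,0.0]
}}

```text
time: 18.4
position: [0.4993, 0.0356, 0.2351]
ee_rot: [-90.4, -0.7, 87.9]
force: [-4.1, 6.4, 10.5]
width: 0.0121
```

Run:
```python
from h import *
chk(); im=snap('scene','s18.png')
cv2.imwrite('pics/s18c.png',cv2.resize(im[225:295,350:440,::-1],None,fx=8,fy=8,interpolation=cv2.INTER_CUBIC))
```

```text
t 18.4 tilt 1.612 rad, radius 0.1647 Ftan(resist) 11.9 Frad(out) 2.6 Faxial 4.1 [-4.1  6.4 10.5] [0.4993 0.0356 0.2351] 0.01205482246000036
```

View pics/s18c.png

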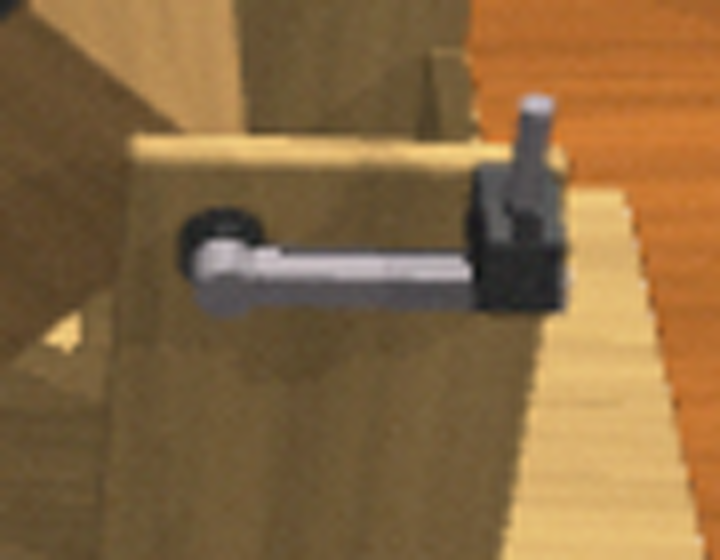

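Call:
{"name": "drive_tool", "arguments": {
  "translation": [
    [0,0,0],
    [0,0,0],
    [0,0,0],
    [0,0,0],
    [0,0,0]
  ],
  "rot": [
    [0,0,0],
    [0,0,0],
    [0,0,0],
    [0,0,0],
    [0,0,0]
  ],
  "grip": [0.0,0.0,0.0,0.0,0.0]
}}

```text
time: 18.95
position: [0.4993, 0.0355, 0.2351]
ee_rot: [-90.4, -0.7, 87.9]
force: [-3.7, 6.4, 10.3]
width: 0.0118
```

Run:
```python
from h import *
chk()
```

```text
t 18.95 tilt 1.612 rad, radius 0.1647 Ftan(resist) 11.8 Frad(out) 2.4 Faxial 3.7 [-3.7  6.4 10.3] [0.4993 0.0355 0.2351] 0.011802621488070349
```

Call:
{"name": "drive_tool", "arguments": {
  "translation": [
    [-0.0004,0.0004,0],
    [0,0,0],
    [0,0,0],
    [0,0,0],
    [0,0,0]
  ],
  "rot": [
    [0,0,0],
    [0,0,0],
    [0,0,0],
    [0,0,0],
    [0,0,0]
  ],
  "grip": [0.0,0.0,0.0,0.0,0.0]
}}

```text
time: 19.45
position: [0.4993, 0.0355, 0.235]
ee_rot: [-90.4, -0.7, 87.9]
force: [-5.2, 7.9, 12.1]
width: 0.0119
```

Run:
```python
from h import *
chk(); snap('scene','s19.png')
```

```text
t 19.45 tilt 1.612 rad, radius 0.1647 Ftan(resist) 14.0 Frad(out) 2.5 Faxial 5.2 [-5.2  7.9 12.1] [0.4993 0.0355 0.235 ] 0.011902035507895453
```

View pics/s19.png

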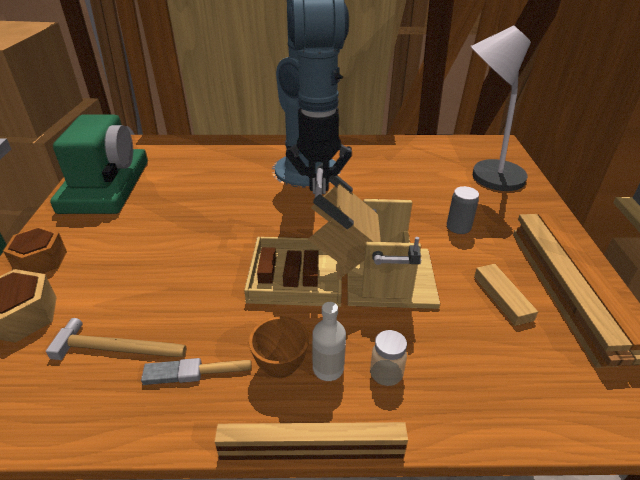

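Run:
```python
import numpy as np
t=np.r_[1.62,1.60,1.56,np.arange(1.5,.05,-.06),.03,.0]
a=np.pi/4+t
print([[round(float(.165*(np.cos(a[i])-np.cos(a[i-1]))),4),round(float(-.165*(np.sin(a[i])-np.sin(a[i-1]))),4),0] for i in range(1,len(t))])
print(t.round(2))
```

```text
[[0.0022, -0.0024, 0], [0.0046, -0.0047, 0], [0.0073, -0.0067, 0], [0.0077, -0.0063, 0], [0.008, -0.0058, 0], [0.0084, -0.0053, 0], [0.0087, -0.0048, 0], [0.0089, -0.0043, 0], [0.0092, -0.0037, 0], [0.0094, -0.0032, 0], [0.0096, -0.0026, 0], [0.0097, -0.002, 0], [0.0098, -0.0014, 0], [0.0099, -0.0008, 0], [0.0099, -0.0002, 0], [0.0099, 0.0004, 0], [0.0099, 0.0009, 0], [0.0098, 0.0015, 0], [0.0097, 0.0021, 0], [0.0095, 0.0027, 0], [0.0093, 0.0033, 0], [0.0091, 0.0038, 0], [0.0089, 0.0044, 0], [0.0086, 0.0049, 0], [0.0083, 0.0054, 0], [0.008, 0.0059, 0], [0.0076, 0.0063, 0], [0.0037, 0.0033, 0], [0.0036, 0.0034, 0]]
[1.62 1.6  1.56 1.5  1.44 1.38 1.32 1.26 1.2  1.14 1.08 1.02 0.96 0.9
 0.84 0.78 0.72 0.66 0.6  0.54 0.48 0.42 0.36 0.3  0.24 0.18 0.12 0.06
 0.03 0.  ]
```

Call:
{"name": "drive_tool", "arguments": {
  "translation": [
    [0.0022,-0.0024,0],
    [0.0046,-0.0047,0],
    [0.0073,-0.0067,0],
    [0.0077,-0.0063,0],
    [0.008,-0.0058,0]
  ],
  "rot": [
    [0,0,0],
    [0,0,0],
    [0,0,0],
    [0,0,0],
    [0,0,0]
  ],
  "grip": [0.0,0.0,0.0,0.0,0.0]
}}

```text
time: 20.0
position: [0.5005, 0.0618, 0.2592]
ee_rot: [-90.5, -0.4, 87.8]
force: [2.5, 3.8, -0.3]
width: 0.0123
```

Run:
```python
from h import *
chk()
```

```text
t 20.0 tilt 1.396 rad, radius 0.1656 Ftan(resist) 3.0 Frad(out) -2.5 Faxial -2.5 [ 2.5  3.8 -0.3] [0.5005 0.0618 0.2592] 0.01231072535509708
```

Call:
{"name": "drive_tool", "arguments": {
  "translation": [
    [0.0084,-0.0053,0],
    [0.0087,-0.0048,0],
    [0.0089,-0.0043,0],
    [0.0092,-0.0037,0],
    [0.0094,-0.0032,0]
  ],
  "rot": [
    [0,0,0],
    [0,0,0],
    [0,0,0],
    [0,0,0],
    [0,0,0]
  ],
  "grip": [0.0,0.0,0.0,0.0,0.0]
}}

```text
time: 20.5
position: [0.5025, 0.1058, 0.2805]
ee_rot: [-90.5, -0.3, 87.8]
force: [5.4, 2.9, 0.2]
width: 0.0123
```

Run:
```python
from h import *
chk()
```

```text
t 20.5 tilt 1.098 rad, radius 0.1650 Ftan(resist) 3.0 Frad(out) -0.8 Faxial -5.4 [5.4 2.9 0.2] [0.5025 0.1058 0.2805] 0.012304896230562239
```

Call:
{"name": "drive_tool", "arguments": {
  "translation": [
    [0.0096,-0.0026,-0.001],
    [0.0097,-0.002,-0.001],
    [0.0098,-0.0014,0],
    [0.0099,-0.0008,0],
    [0.0099,-0.0002,0]
  ],
  "rot": [
    [0,0,0],
    [0,0,0],
    [0,0,0],
    [0,0,0],
    [0,0,0]
  ],
  "grip": [0.0,0.0,0.0,0.0,0.0]
}}

```text
time: 21.0
position: [0.5049, 0.1553, 0.2872]
ee_rot: [-90.3, -0.4, 87.8]
force: [1.7, 2.3, 4.0]
width: 0.0123
```

Run:
```python
from h import *
chk()
```

```text
t 21.0 tilt 0.793 rad, radius 0.1637 Ftan(resist) 2.4 Frad(out) 3.9 Faxial -1.7 [1.7 2.3 4. ] [0.5049 0.1553 0.2872] 0.012343807305295095
```

Call:
{"name": "drive_tool", "arguments": {
  "translation": [
    [0.0099,0.0004,0],
    [0.0099,0.0009,0],
    [0.0098,0.0015,0],
    [0.0097,0.0021,0],
    [0.0095,0.0027,0]
  ],
  "rot": [
    [0,0,0],
    [0,0,0],
    [0,0,0],
    [0,0,0],
    [0,0,0]
  ],
  "grip": [0.0,0.0,0.0,0.0,0.0]
}}

```text
time: 21.5
position: [0.5073, 0.2031, 0.2789]
ee_rot: [-90.4, -0.3, 87.8]
force: [3.4, 2.6, -1.0]
width: 0.0122
```

Run:
```python
from h import *
chk()
```

```text
t 21.5 tilt 0.494 rad, radius 0.1622 Ftan(resist) 2.9 Frad(out) -0.1 Faxial -3.4 [ 3.4  2.6 -1. ] [0.5073 0.2031 0.2789] 0.012234062440002318
```

Call:
{"name": "drive_tool", "arguments": {
  "translation": [
    [0.0093,0.0033,0],
    [0.0091,0.0038,0],
    [0.0089,0.0044,0],
    [0.0086,0.0049,0],
    [0.0041,0.0027,0]
  ],
  "rot": [
    [0,0,0],
    [0,0,0],
    [0,0,0],
    [0,0,0],
    [0,0,0]
  ],
  "grip": [0.0,0.0,0.0,0.0,0.0]
}}

```text
time: 22.0
position: [0.5091, 0.2441, 0.2605]
ee_rot: [-90.4, -0.3, 87.8]
force: [3.4, 2.7, -0.7]
width: 0.0123
```

Run:
```python
from h import *
chk()
```

```text
t 22.0 tilt 0.216 rad, radius 0.1626 Ftan(resist) 2.8 Frad(out) 0.9 Faxial -3.4 [ 3.4  2.7 -0.7] [0.5091 0.2441 0.2605] 0.012319700104970395
```

Call:
{"name": "drive_tool", "arguments": {
  "translation": [
    [0.0042,0.0028,0],
    [0.004,0.003,0],
    [0.004,0.003,0],
    [0.0038,0.0031,0],
    [0,0,0]
  ],
  "rot": [
    [0,0,0],
    [0,0,0],
    [0,0,0],
    [0,0,0],
    [0,0,0]
  ],
  "grip": [0.0,0.0,0.0,0.0,0.0]
}}

```text
time: 22.5
position: [0.51, 0.2598, 0.2489]
ee_rot: [-90.4, -0.4, 87.8]
force: [3.9, 2.7, -1.2]
width: 0.0121
```

Run:
```python
from h import *
chk(); im=snap('top','t20.png');cv2.imwrite('pics/t20c.png',cv2.resize(im[170:330,190:400,::-1],None,fx=3.7,fy=3.7,interpolation=cv2.INTER_CUBIC))
```

```text
t 22.5 tilt 0.096 rad, radius 0.1625 Ftan(resist) 3.0 Frad(out) 0.9 Faxial -3.9 [ 3.9  2.7 -1.2] [0.51   0.2598 0.2489] 0.012129434271867587
```

View pics/t20c.png

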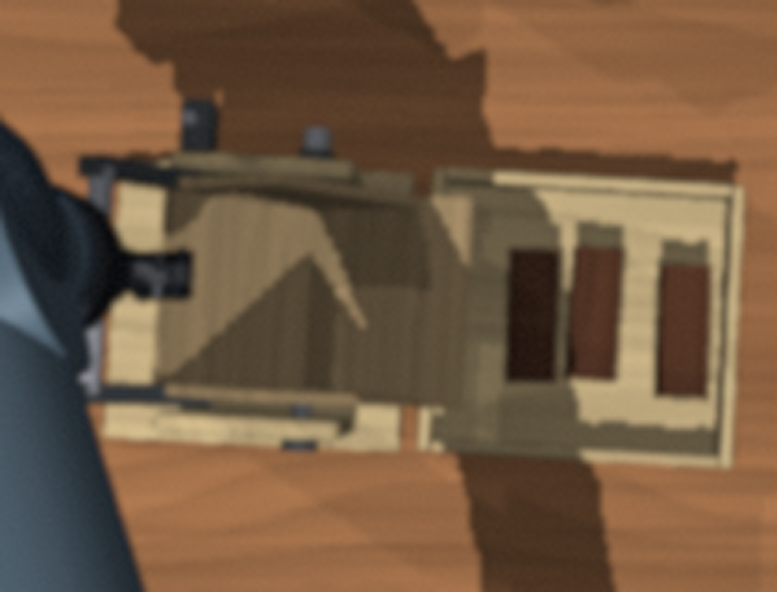

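Call:
{"name": "drive_tool", "arguments": {
  "translation": [
    [0.0026,0.0022,0],
    [0.0026,0.0022,0],
    [0.0026,0.0023,0],
    [0,0,0]
  ],
  "rot": [
    [0,0,0],
    [0,0,0],
    [0,0,0],
    [0,0,0]
  ],
  "grip": [0.0,0.0,0.0,0.0]
}}

```text
time: 22.95
position: [0.5103, 0.2673, 0.2419]
ee_rot: [-90.4, -0.4, 87.8]
force: [5.4, 2.0, -2.7]
width: 0.0124
```

Run:
```python
from h import *
chk()
```

```text
t 22.95 tilt 0.033 rad, radius 0.1622 Ftan(resist) 3.4 Frad(out) -0.5 Faxial -5.4 [ 5.4  2.  -2.7] [0.5103 0.2673 0.2419] 0.012393720752280981
```

Call:
{"name": "drive_tool", "arguments": {
  "translation": [
    [0.0015,0.0013,0],
    [0.0015,0.0013,0],
    [0,0,0]
  ],
  "rot": [
    [0,0,0],
    [0,0,0],
    [0,0,0]
  ],
  "grip": [0.0,0.0,0.0]
}}

```text
time: 23.25
position: [0.5105, 0.2699, 0.2395]
ee_rot: [-90.4, -0.3, 87.8]
force: [5.1, 2.8, -2.8]
width: 0.0125
```

Run:
```python
from h import *
chk()
```

```text
t 23.25 tilt 0.011 rad, radius 0.1623 Ftan(resist) 4.1 Frad(out) 0.1 Faxial -5.1 [ 5.1  2.8 -2.8] [0.5105 0.2699 0.2395] 0.012474217040798615
```

Call:
{"name": "drive_tool", "arguments": {
  "translation": [
    [0.001,0.001,0],
    [0.001,0.001,0],
    [0,0,0]
  ],
  "rot": [
    [0,0,0],
    [0,0,0],
    [0,0,0]
  ],
  "grip": [0.0,0.0,0.0]
}}

```text
time: 23.55
position: [0.5105, 0.2717, 0.2377]
ee_rot: [-90.4, -0.3, 87.8]
force: [4.6, 0.9, -2.7]
width: 0.0128
```

Run:
```python
from h import *
chk()
```

```text
t 23.55 tilt -0.005 rad, radius 0.1623 Ftan(resist) 2.7 Frad(out) -1.1 Faxial -4.6 [ 4.6  0.9 -2.7] [0.5105 0.2717 0.2377] 0.012757103835273896
```

Call:
{"name": "drive_tool", "arguments": {
  "translation": [
    [0.001,0.001,0],
    [0.001,0.001,0],
    [0,0,0]
  ],
  "rot": [
    [0,0,0],
    [0,0,0],
    [0,0,0]
  ],
  "grip": [0.0,0.0,0.0]
}}

```text
time: 23.85
position: [0.5106, 0.274, 0.2359]
ee_rot: [-90.4, -0.4, 87.8]
force: [6.0, 0.9, -0.2]
width: 0.0125
```

Run:
```python
from h import *
chk(); im=snap('scene','s21.png')
cv2.imwrite('pics/s21c.png',cv2.resize(im[155:315,320:480,::-1],None,fx=3.7,fy=3.7,interpolation=cv2.INTER_CUBIC))
```

```text
t 23.85 tilt -0.023 rad, radius 0.1627 Ftan(resist) 1.0 Frad(out) 0.7 Faxial -6.0 [ 6.   0.9 -0.2] [0.5106 0.274  0.2359] 0.012465658102368177
```

View pics/s21c.png

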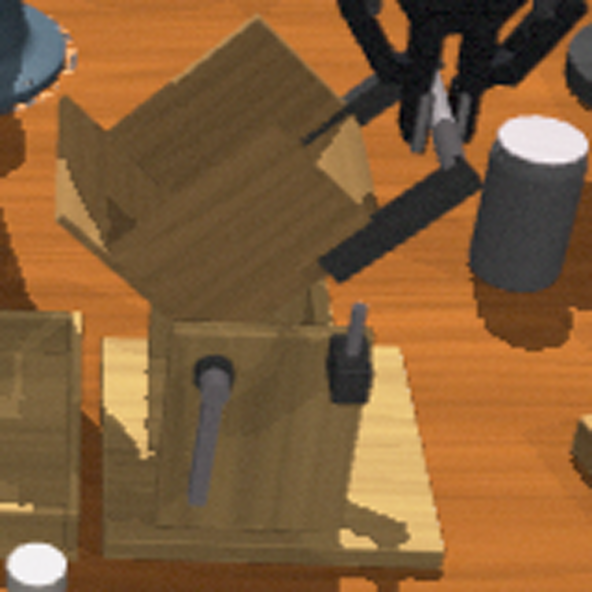

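Call:
{"name": "drive_tool", "arguments": {
  "translation": [
    [0.001,0.001,-0.0015],
    [0.0005,0.0005,-0.001],
    [0,0,0]
  ],
  "rot": [
    [0,0,0],
    [0,0,0],
    [0,0,0]
  ],
  "grip": [0.0,0.0,0.0]
}}

```text
time: 24.2
position: [0.5106, 0.2743, 0.2355]
ee_rot: [-90.0, -0.2, 87.8]
force: [-3.2, -2.7, 9.5]
width: 0.012
```

Run:
```python
from h import *
chk()
```

```text
t 24.2 tilt -0.026 rad, radius 0.1626 Ftan(resist) -8.8 Frad(out) 4.5 Faxial 3.2 [-3.2 -2.7  9.5] [0.5106 0.2743 0.2355] 0.011980358253761564
```

Call:
{"name": "drive_tool", "arguments": {
  "translation": [
    [-0.0002,-0.0008,0],
    [0,0,0],
    [0,0,0],
    [0,0,0]
  ],
  "rot": [
    [0,0,0],
    [0,0,0],
    [0,0,0],
    [0,0,0]
  ],
  "grip": [0.0,0.0,0.02,0.04]
}}

```text
time: 24.6
position: [0.5115, 0.2754, 0.2345]
ee_rot: [-90.2, -0.3, 87.8]
force: [-0.3, 0.2, -0.5]
width: 0.033
```

Call:
{"name": "drive_tool", "arguments": {
  "translation": [
    [0,0,0],
    [0,0,0],
    [0,-0.01,0],
    [0,-0.02,0],
    [0,-0.04,0]
  ],
  "rot": [
    [0,0,0],
    [0,0,0],
    [0,0,0],
    [0,0,0],
    [0,0,0]
  ],
  "grip": [0.045,0.045,0.045,0.045,0.045]
}}

```text
time: 25.1
position: [0.5102, 0.2739, 0.3033]
ee_rot: [-90.1, -0.1, 87.8]
force: [0.7, 1.0, -0.4]
width: 0.0449
```

Call:
{"name": "drive_tool", "arguments": {
  "translation": [
    [0,-0.04,0],
    [0,-0.04,0],
    [0,-0.03,0],
    [0,0,0],
    [0,0,0]
  ],
  "rot": [
    [0,0,0],
    [0,0,0],
    [0,0,0],
    [0,0,0],
    [0,0,0]
  ],
  "grip": [0.045,0.045,0.045,0.045,0.045]
}}

```text
time: 25.6
position: [0.512, 0.2742, 0.4166]
ee_rot: [-90.5, -0.5, 87.8]
force: [0.1, 0.8, -0.5]
width: 0.0451
```

Run:
```python
from h import *
chk(); snap('scene','s22.png'); im=snap('top','t22.png')
a=cv2.imread('pics/s22.png');b=cv2.imread('pics/scene0.png')
h=np.hstack([cv2.resize(x[150:320,330:480],None,fx=2.6,fy=2.6) for x in(b,a)]);cv2.imwrite('pics/cmp.png',h)
```

```text
t 25.6 tilt 0.403 rad, radius 0.3159 Ftan(resist) 0.9 Frad(out) -0.1 Faxial -0.1 [ 0.1  0.8 -0.5] [0.512  0.2742 0.4166] 0.04511048879364622
```

View pics/cmp.png

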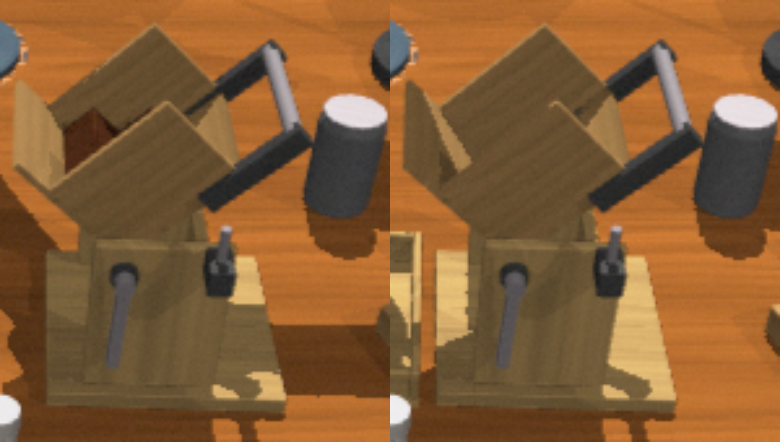

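View pics/t22.png

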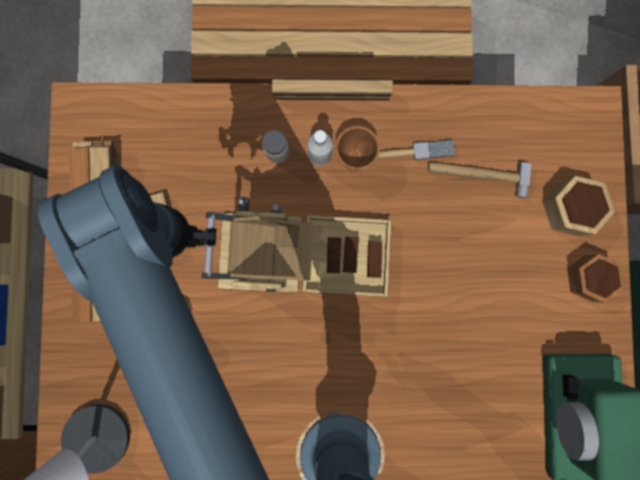

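View pics/s22.png

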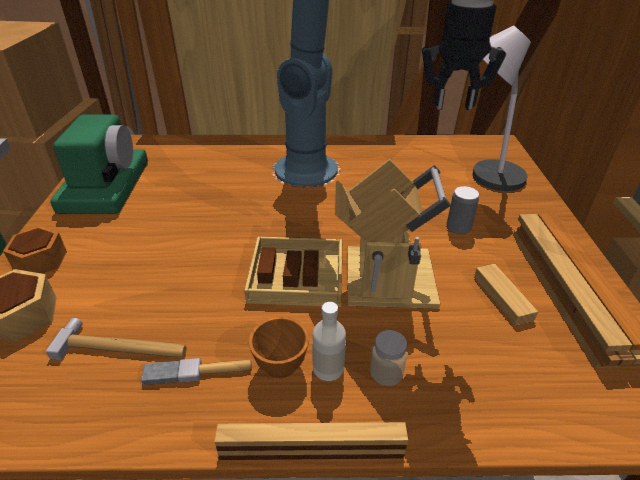

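The last pictures show the bin home (same position as in the first picture), the three blanks in the tray, the bystanders where they started and the gripper clear. I'm handing in.

Run:
```python
from h import *
print(r.sign_off())
```

```text
the job is handed in; nothing more can be done
None
```

The job is done and handed in at about 26 s of the 72 s allowed; the sign-off gave no verdict.

- **Tray:** I set it flat in front of the hopper and let go. It measured about 2 mm and 1° from the ideal pose. I left the 1° rather than regrip.
- **Bin over:** I pulled it by the bar until the steel finger met the stop at about 1.61 rad. The pull at the bar rose from about 7 N to 12–14 N. I held it there for about a second. All three blanks had already slid into the tray by about 1.34 rad.
- **Bin back:** I eased it back under grip until it seated, shown by about 9 N of pushback, then relaxed that and released the bar.
- **Last checks:** The scene picture shows the bin and stop finger where they were at the start. The three blanks lie in the tray, the bystanders look unmoved, and the gripper touches nothing.

Two contacts were firmer than the rest. While pinching the tray wall, the fingertips pressed the tray floor with about 7 N. During the pull, the bar briefly took about 16 N sideways, which I then corrected. No check failed or disagreed.

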